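# Open the locker controller's battery socket

### The job

Pick up the blue pry tool, lever up the black cover of the parcel-locker controller with its blade under the yellow lip (never with the gripper itself), swing the cover right back so that it stays open, and lay the tool flat on the counter. The orange cap inside may loosen clockwise or anticlockwise: try it a little both ways, find the one that turns free, then lift the cap off and finish while still holding it level and still in the gripper, about 10 cm above its socket. Leave the parcel, the mug and the tape roll where they are.

Things in the scene. Friction and masses are not known exactly. Their poses are not given: they have to be found in the camera images.
- module: Parcel-locker controller, fixed. Origin on the counter below the cap's axis; z up; front is -x. Grey base 30 mm high (x -63 to 67, y -65 to 65 mm), in front of it a ledge 18 mm high (x -79 to -63); a grey electronics block 50 mm high on its -y side (y -65 to -131). On the base, under the black cover, the orange cap sits in a round socket 84 mm across, 17 mm high.
- cover (a joint): Opening angle of the black cover, rad: 0 shut, 1.85 fully back. A hollow hood 130 mm deep (x), 114 wide (y), 56 high, walls 3 mm, 0.14 kg, hinged along y at its far (+x) lower edge with slight friction: let go, it falls shut below about 0.7 rad, stays put in between, and falls fully open above about 1.5 rad.
- cover_hinge (a point): Middle of the cover's hinge line, at local (65, 0, 30) mm of the controller; axes as the controller's.
- cover_lip (a point): Middle of the outer edge of the underside of the cover's yellow pry lip (moves with the cover, 142 mm from the hinge). The lip is 60 mm wide, 4 thick, sticks out 12 from the cover's front. Shut: 30 mm above the counter, a 12 mm gap below it down to the ledge; the blade enters level along the controller's +x, at most 13 mm past this edge (there the base begins).
- pry_tool: Pry tool lying on the counter, 0.09 kg. Origin: under the middle of its blue handle (110 mm long along x, 20 wide, 26 high), close to its centre of mass. x points to the blade: steel, 24 mm wide, 3 thick, level, its mid-plane 13 mm above the handle's underside, from 55 to 115 mm ahead of the origin.
- blade_tip (a point): Middle of the blade's front edge (115 mm ahead of and 13 mm above the tool's origin).
- cap: Orange cap, 0.08 kg. Origin: centre of its underside, 30 mm above the counter when seated. On a 80 mm disc (top at 23 mm) a grip bar along x: 48 long, 14 wide, 23 to 49 mm high. It starts along the controller's x within 5 deg. Which way it loosens varies: the wrong way stops dead at 12 deg, the right way it turns easily, lifts free from 50 deg on, stops near 105. It does not rise as it turns.
- parcel: Small cardboard parcel, 110 x 85 x 60 mm, a bystander. Origin: centre of its underside.
- mug: Blue mug, 76 mm across, 90 mm high, a bystander. Origin: centre of its underside.
- tape_roll: Amber roll of packing tape lying flat, 96 mm across, 45 mm high, a bystander. Origin: centre of its underside.
Not all that is in view belongs to the job. There is more than one size of the pry_tool; the one meant has the size given above.

How it is judged:
By the outcome, as a careful person would: the job done as asked, in the order asked, and still so for the second after the job is handed in, while the arm keeps its last pose, push and grip.
It also fails if it takes over 61 s, if anything falls off the work surface, if the arm or the gripper's body presses on something with over 40 N, if the wrist force passes 120 N, or if a joint passes its speed limit or range.

### The arm

A 6-joint arm with a two-finger parallel gripper is mounted at the origin on the work surface. World frame = base frame: x ahead of the robot, y to its left, z up, the work surface at z = 0. Lengths are in m, angles in degrees, forces in N, time in s.
With the tool pointing down it reaches from about 0.3 to 0.875 m from the base axis. Payload 6.4 kg.
Tool frame: the origin (TCP) lies midway between the tips of the shut fingers; the grasp point (between the pads) lies 19 mm behind it (arm.tcp_to_grasp is the distance from the TCP to the grasp point, in m); z points along the fingers, y is the direction in which the jaws open and shut (so a half turn about z gives the same grasp; the last joint's range is limited). The gripper opens to 88 mm and grips with 3 to 60 N. Pads are 18 mm wide; open, the fingers measure 123 mm over their backs; the gripper's body (75 mm by 187 mm) begins 45 mm behind the grasp point.
Start: joints at [-80.747, 10.359, 92.074, -0, 77.567, -11.82], TCP at [0.207, -0.537, 0.239] pointing down, gripper open.
Joint ranges: [-171.53, 171.53], [-51.25, 118.39], [17.06, 147.69], [-65.23, 245.23], [0, 150.52], [-178.68, 178.68]. Speed limits (degrees/s): [147.25, 147.25, 172.46, 180, 180, 180].

### API

Orientations are given as [roll, pitch, yaw] about the fixed x, y, z axes, in that order (R = Rz(yaw) Ry(pitch) Rx(roll)).
In Python, from workcell import arm, optics, order, spotter gives the robot as it stands. The module is installed in compiled form; this text tells all that it offers.
- The arm moves only by the shell command python3 -m inch 'ROWS' [FORCE]. ROWS is JSON, a list of rows, each an object of numbers: "hand": the finger opening in mm, from 0 to 88.1; "dx", "dy", "dz": the shift along the world's x, y, z in units of 25 mm (1.0 is 25 mm); "ax", "ay", "az": the turn, a rotation vector about the world's x, y, z in units of 5 degrees (1.0 is 5 degrees). In form: [{"hand": .., "dx": .., "dy": .., "dz": .., "ax": .., "ay": .., "az": ..}, ...]. A call has 1 to 5 rows; each row is the pose to reach, as a shift and turn from the pose commanded when the call began; what a row does not reach only later rows make up. A row lasts 1/10 s, in which the tool goes at most 50 mm and 8.59 degrees, less where a joint would pass 70% of its speed; a pose out of reach is approached as far as the arm can. A call with a gripper value outside its range is refused whole. The fingers move at their own pace and stop on an object; FORCE is the grip in N (left out, the last holds). Time passes only in rows, so rows that repeat a pose let the fingers close. It gives the time, the measured TCP pose, the force and the opening at its end, in the units of the state.
- arm.observe(): the state, without advancing time (a new reading comes with each control period).
- optics.camera(name): name is "side" or "top" or "wrist"; returns the picture (480x640x3 uint8, blue, green, red); there is no depth.
- optics.camera_params(name): a dict with "mtx" (3x3 intrinsics, pixels), "R" (3x3) and "t" (3): a world point X has camera coordinates R X + t. Camera axes: x right, y down, z forward; pixel columns grow to the right and rows downward; lengths in m; the calibration is good to about 2 mm. A picture is of the moment at which its call begins: read the wrist's pose just before it. camera_params takes no time and is no camera call; for the wrist camera it gives the pose at the moment of the call.
- order.hand_in(): hands the job in, once; it reports no verdict.
Trained networks look in the newest picture that a camera, given by its name, has taken for a name from the list of things; names that differ only in an ending like _2 or _b are one class to them, and where a whole thing is asked for, a point or a joint stands for the part that bears it (a point fixed in the world has none). Each returns a list of dicts, best first, with "conf" (0 to 1); they miss things now and then, are a little off and sometimes report something else, mostly with a low value. They report only what shows in the picture. A call takes as long as a camera call. They do not tell look-alikes from the thing itself.
- spotter.find_in(camera, thing): "xy" ([column, row] in pixels, amid what is visible of it).
- spotter.place_of(camera, thing): "xy" ([column, row] in pixels: a listed point, or the origin of a listed thing).
The state is a dict: "clock": time; "joint_positions": joint angles; "joint_velocities": joint speeds; "joint_efforts": joint torques, N m; "eef_pos": TCP position; "eef_rot": TCP orientation; "force": force on the tool from outside, world axes, zero at the start; "wrist_torque": the same for the moment, N m; "gripper_width": finger opening in m.
Only numpy, scipy, OpenCV 4.12 (cv2) and the standard library are available. Lean on these libraries where they do the work, as an engineer would, in place of code of your own. Each camera call takes 0.05 s, during which the arm holds its last target.

## Working session

There is one attempt and no reset: what is moved stays moved. The work goes in short steps, Python scripts to look and compute and a shell command to move; the robot and the scene stay as the last step left them, time stands still between calls to the robot, and variables do not carry over. Pictures are saved under pics/ and viewed, and the job is handed in when it is done.

```bash
mkdir -p pics; ls; cat > h.py <<'E'
from workcell import arm, optics, order, spotter
import numpy as np, cv2
from scipy.spatial.transform import Rotation as Ro
def P(n):
    p=optics.camera_params(n); return np.array(p["mtx"]),np.array(p["R"]),np.array(p["t"])
def proj(n,X):
    K,R,t=P(n); c=R@np.asarray(X,float)+t; u=K@c; return u[:2]/u[2]
def ray(n,xy):
    K,R,t=P(n); d=R.T@np.linalg.solve(K,[xy[0],xy[1],1.]); return -R.T@t,d/np.linalg.norm(d)
def onz(n,xy,z):
    c,d=ray(n,xy); return c+d*(z-c[2])/d[2]
def tri(l):
    A=np.zeros((3,3));b=np.zeros(3)
    for n,xy in l:
        c,d=ray(n,xy);M=np.eye(3)-np.outer(d,d);A+=M;b+=M@c
    return np.linalg.solve(A,b)
def snap(n,f):
    im=optics.camera(n); cv2.imwrite("pics/"+f,im); return im
E
python3 - <<'E'
from h import *
s=arm.observe(); print(s)
print(arm.tcp_to_grasp)
for n in("top","side","wrist"):
    snap(n,n+"0.png")
    print(n,(-P(n)[1].T@P(n)[2]).round(3))
for n in("top","side"):
    for th in ("module","cover_hinge","cover_lip","pry_tool","blade_tip","cap","parcel","mug","tape_roll"):
        for r in spotter.place_of(n,th)[:3]: print(n,th,np.round(r["xy"],1),round(r["conf"],2), onz(n,r["xy"],0).round(3))
E
```

```text
pics
{'clock': 0.0, 'joint_positions': array([-8.07465454e+01,  1.03994458e+01,  9.21314188e+01, -6.93023545e-04,
        7.75651522e+01, -1.18193935e+01]), 'joint_velocities': array([-0.00452011,  0.01512399, -0.04890808,  0.07924916, -0.01952542,
        0.10132728]), 'joint_efforts': array([-1.87098703e-03, -4.33880496e+01, -3.41851079e+01,  7.01207388e-02,
        3.87304486e-02, -1.68245028e-04]), 'eef_pos': array([ 0.20667775, -0.53601212,  0.23783614]), 'eef_rot': array([-1.79905880e+02, -1.90046917e-02,  2.10729822e+01]), 'force': array([-0.22638619, -0.31406385,  0.95021563]), 'wrist_torque': array([ 0.02713247,  0.04345717, -0.02928325]), 'gripper_width': 0.0881240129156025}
0.0187
top [0.283 0.029 1.464]
side [0.326 0.701 0.737]
wrist [ 0.284 -0.508  0.383]
top module [256.7 239.6] 0.63 [0.556 0.213 0.   ]
top cover_hinge [358.6 270.5] 0.3 [ 0.47  -0.089  0.   ]
top cover_lip [287.9 229.1] 0.77 [0.59  0.122 0.   ]
top pry_tool [398.4 342.8] 0.86 [ 0.264 -0.206  0.   ]
top pry_tool [395.  256.9] 0.74 [ 0.513 -0.197  0.   ]
top pry_tool [302.9 302.3] 0.61 [0.374 0.071 0.   ]
[... 484 characters left out ...]
le [274.1 306. ] 0.74 [0.573 0.207 0.   ]
side cover_hinge [272.7 324.2] 0.94 [0.56  0.249 0.   ]
side cover_lip [351.5 221.4] 0.17 [ 0.481 -0.092  0.   ]
side pry_tool [374.9 280.8] 0.89 [0.386 0.081 0.   ]
side pry_tool [443.4 212. ] 0.76 [ 0.263 -0.195  0.   ]
side pry_tool [352.8 193.5] 0.57 [ 0.503 -0.201  0.   ]
side blade_tip [436.5 250. ] 0.74 [ 0.265 -0.053  0.   ]
side blade_tip [352.9 222.4] 0.63 [ 0.476 -0.09   0.   ]
side blade_tip [401.  168.2] 0.58 [ 0.398 -0.353  0.   ]
side cap [354.6 219.3] 0.25 [ 0.475 -0.102  0.   ]
side parcel [260.8 183.2] 0.55 [ 0.756 -0.171  0.   ]
side mug [329.6 137.9] 0.72 [ 0.637 -0.448  0.   ]
side tape_roll [218.  424.7] 0.74 [0.576 0.463 0.   ]
```

View pics/top0.png

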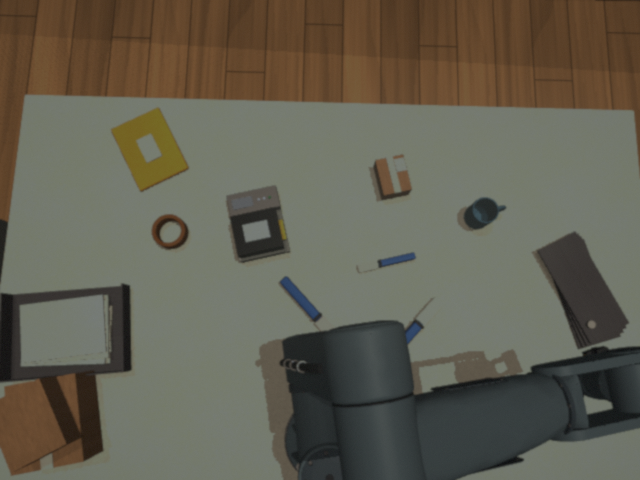

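View pics/side0.png

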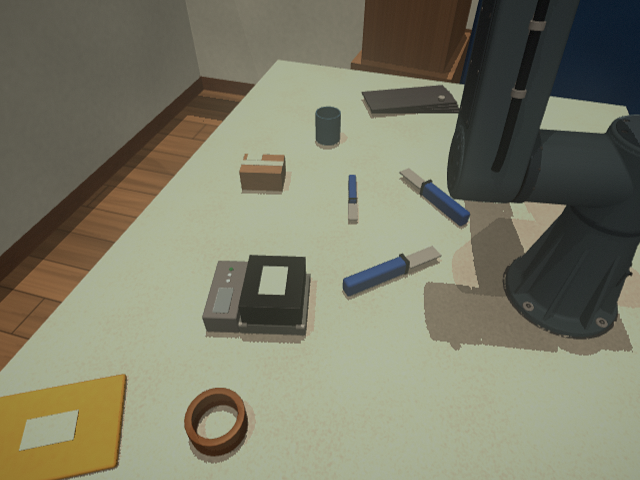

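View pics/wrist0.png

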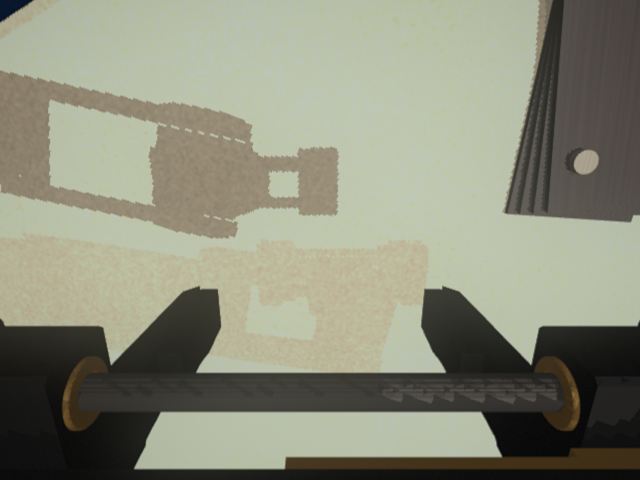

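The target is the short tool C: handle at top px (396,259), with its tip at (357,268), about 116 mm apart. The other two are larger. The module's lip faces world -y, at top px (284,229). I'll compute the geometry next.

```bash
python3 - <<'E'
from h import *
print("C origin",onz("top",(395,256.9),0),onz("side",(352.8,193.5),0), tri([("top",(395,256.9)),("side",(352.8,193.5))]))
print("C tip",onz("top",(357.4,267.8),.013),onz("side",(352.9,222.4),.013))
print("module",tri([("top",(256.7,239.6)),("side",(274.1,306))]))
print("lip top",onz("top",(287.9,229.1),.03))
print("hinge side",onz("side",(272.7,324.2),.03))
for n,b,f in(("top",(210,170,440,300),"c1.png"),("side",(190,160,420,350),"c2.png")):
    im=cv2.imread(f"pics/{n}0.png")[b[1]:b[3],b[0]:b[2]]; cv2.imwrite("pics/"+f,cv2.resize(im,None,fx=3.4,fy=3.1 if n=="side" else 3.4))
print("side x-axis", [proj("side",p).round() for p in ((.5,-.2,0),(.6,-.2,0),(.5,-.1,0))])
E
```

```text
C origin [ 0.5131274  -0.19670667  0.        ] [ 0.50337392 -0.20068696  0.        ] [ 0.50749866 -0.1963712   0.00392864]
C tip [ 0.47651054 -0.08479717  0.013     ] [ 0.47365969 -0.07557051  0.013     ]
module [0.56162773 0.21313506 0.01034749]
lip top [0.58325805 0.11991043 0.03      ]
hinge side [0.55034818 0.2677521  0.03      ]
side x-axis [array([354., 194.]), array([318., 187.]), array([345., 218.])]
```

View pics/c1.png

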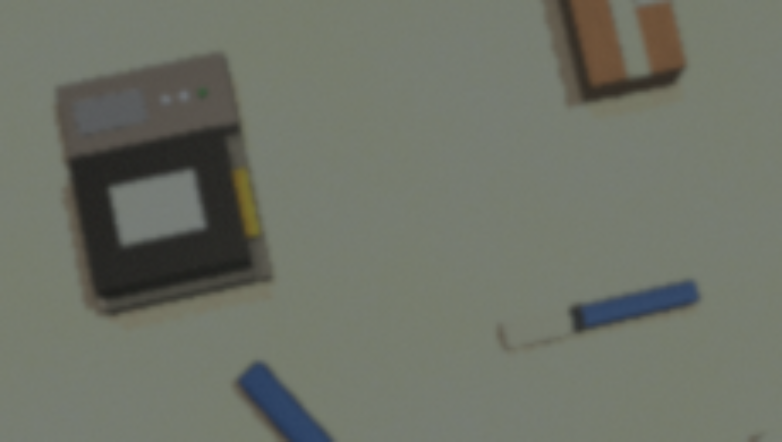

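```bash
python3 -m inch '[{"hand":60,"dx":6,"dy":6.4,"az":8.5},{"hand":60,"dx":6,"dy":6.4,"az":8.5},{"hand":60,"dx":6,"dy":6.4,"az":8.5},{"hand":60,"dx":6,"dy":6.4,"az":8.5},{"hand":60,"dx":6,"dy":6.4,"az":8.5}]' 50
```

```text
invalid input
```

```bash
python3 -m inch '[{"hand":60,"dx":1.2,"dy":1.3,"dz":0,"ax":0,"ay":0,"az":1.7},{"hand":60,"dx":2.4,"dy":2.6,"dz":0,"ax":0,"ay":0,"az":3.4},{"hand":60,"dx":3.6,"dy":3.9,"dz":0,"ax":0,"ay":0,"az":5.1},{"hand":60,"dx":4.8,"dy":5.2,"dz":0,"ax":0,"ay":0,"az":6.8},{"hand":60,"dx":6,"dy":6.4,"dz":0,"ax":0,"ay":0,"az":8.5}]' 50
```

```text
clock: 1.55
eef_pos: [0.3577, -0.3751, 0.2389]
eef_rot: [180.0, 0.0, 63.9]
force: [-0.3, -1.0, 0.9]
gripper_width: 0.06
```

```bash
python3 -m inch '[{"hand":60,"dx":6,"dy":5.6,"dz":0,"ax":0,"ay":0,"az":8.4},{"hand":60,"dx":6,"dy":5.6,"dz":0,"ax":0,"ay":0,"az":8.4},{"hand":60,"dx":6,"dy":5.6,"dz":0,"ax":0,"ay":0,"az":8.4},{"hand":60,"dx":6,"dy":5.6,"dz":0,"ax":0,"ay":0,"az":8.4},{"hand":60,"dx":6,"dy":5.6,"dz":0,"ax":0,"ay":0,"az":8.4}]'
python3 - <<'E'
from h import *
print(arm.observe()["eef_pos"],arm.observe()["eef_rot"])
snap("wrist","w1.png")
for th,z in (("pry_tool",0),("blade_tip",.013),("cover_lip",.03),("module",0)):
    for r in spotter.place_of("wrist",th)[:3]: print(th,np.round(r["xy"],1),round(r["conf"],2), onz("wrist",r["xy"],z).round(4))
E
```

```text
clock: 2.05
eef_pos: [0.5099, -0.2324, 0.2389]
eef_rot: [179.9, -0.0, 106.2]
force: [-1.2, -0.6, -0.3]
gripper_width: 0.0602
[ 0.50988514 -0.23235562  0.23887331] [ 1.79901735e+02 -3.26586595e-02  1.06224172e+02]
pry_tool [ 84.9 100. ] 0.78 [ 0.2673 -0.2094  0.    ]
pry_tool [324.9 157.2] 0.58 [ 0.5029 -0.1986  0.    ]
blade_tip [330.2  31.2] 0.76 [ 0.4768 -0.0922  0.013 ]
blade_tip [180.1 245.3] 0.76 [ 0.381  -0.3256  0.013 ]
```

View pics/w1.png

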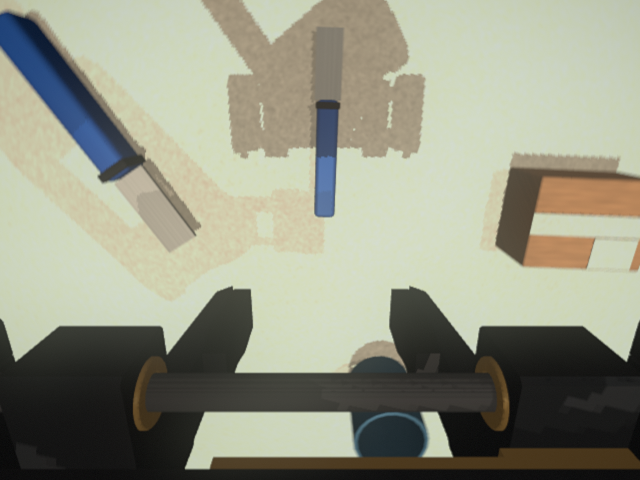

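```bash
python3 - <<'E'
from h import *
a=onz("wrist",(330,27.5),.0145);b=onz("wrist",(325.5,212),.026);c=onz("wrist",(328,104),.026)
for p,q in((a,b),(c,b),(a,c)): d=p-q;print(np.hypot(d[0],d[1]),np.degrees(np.arctan2(d[1],d[0])))
print(a,b,c)
d=(a-b);d[2]=0;d/=np.linalg.norm(d);print("origin", a-.115*d, b+.055*d)
l=onz("wrist",(316,105),.026);r=onz("wrist",(339.5,105),.026);print(np.linalg.norm(l-r),(l+r)/2)
E
```

```text
0.1628025236711956 104.1323949365315
0.09963938218317672 104.27570630543887
0.06316394485037334 103.9063248509255
[ 0.4755164  -0.09080615  0.0145    ] [ 0.5152668  -0.24868131  0.026     ] [ 0.49069692 -0.15211875  0.026     ]
origin [ 0.50359518 -0.20232557  0.0145    ] [ 0.50183782 -0.19534593  0.026     ]
0.02102545648074996 [ 0.4907097 -0.1529919  0.026    ]
```

```bash
python3 -m inch '[{"hand":50,"dx":-0.08,"dy":0.94,"dz":-2,"ax":0,"ay":0,"az":-0.4},{"hand":50,"dx":-0.08,"dy":0.94,"dz":-4,"ax":0,"ay":0,"az":-0.4},{"hand":50,"dx":-0.08,"dy":0.94,"dz":-6,"ax":0,"ay":0,"az":-0.4},{"hand":50,"dx":-0.08,"dy":0.94,"dz":-7,"ax":0,"ay":0,"az":-0.4},{"hand":50,"dx":-0.08,"dy":0.94,"dz":-7,"ax":0,"ay":0,"az":-0.4}]'
python3 - <<'E'
from h import *
s=arm.observe();print(s["eef_pos"],s["eef_rot"])
snap("wrist","w2.png")
for th,z in (("pry_tool",0),("blade_tip",.013)):
    for r in spotter.place_of("wrist",th)[:2]: print(th,np.round(r["xy"],1),round(r["conf"],2), onz("wrist",r["xy"],z).round(4))
E
```

```text
clock: 2.8
eef_pos: [0.5007, -0.212, 0.0592]
eef_rot: [-179.6, -0.4, 103.3]
force: [-0.9, 0.8, -0.5]
gripper_width: 0.0504
[ 0.50071582 -0.21203174  0.0592268 ] [-179.63877658   -0.39695276  103.31770412]
pry_tool [336.5 234.5] 0.86 [ 0.5116 -0.2002  0.    ]
```

View pics/w2.png

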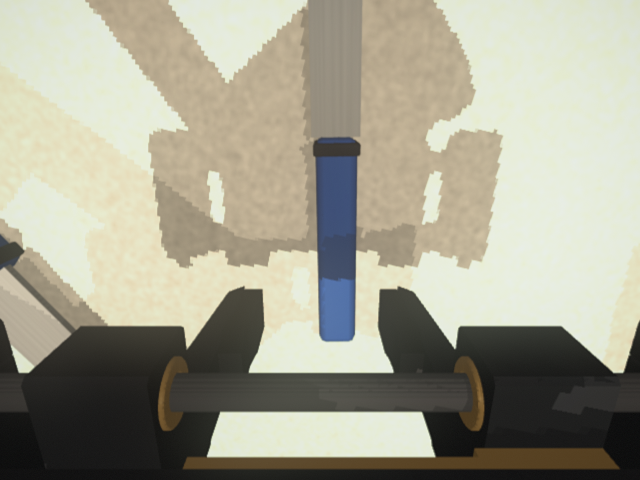

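```bash
python3 - <<'E'
from h import *
s=arm.observe();p=s["eef_pos"];print(p,s["eef_rot"])
R=Ro.from_euler("xyz",s["eef_rot"],degrees=True).as_matrix()
a=onz("wrist",(337,141),.026);b=onz("wrist",(337.5,335),.026)
d=a-b;print(np.linalg.norm(d),np.degrees(np.arctan2(d[1],d[0])),a,b,(a+b)/2)
print("tcp px",proj("wrist",p), "mid in tool frame",R.T@((a+b)/2-p), R.T@(b-p))
E
```

```text
[ 0.50551308 -0.21465083  0.06553842] [1.79906734e+02 1.12102404e-01 1.03434542e+02]
0.10625651964852832 104.35538523420503 [ 0.49863423 -0.14781155  0.026     ] [ 0.524979   -0.25075037  0.026     ] [ 0.51180661 -0.19928096  0.026     ]
tcp px [318.35023493 307.10232925] mid in tool frame [0.01356442 0.00962794 0.03952768] [-0.03955688  0.01048159  0.03963301]
```

```bash
cat >> h.py <<'E'
import json
_live=P
def P(n):
    if n=="wrist":
        d=json.load(open("wp.json")); return tuple(np.array(x) for x in d)
    return _live(n)
def snap(n,f):
    if n=="wrist":
        json.dump([x.tolist() for x in _live("wrist")],open("wp.json","w"))
    im=optics.camera(n); cv2.imwrite("pics/"+f,im); return im
E
python3 - <<'E'
from h import *
for i in range(3):
    s=arm.observe();print(s["clock"],s["eef_pos"],s["eef_rot"],s["joint_velocities"].round(2))
    snap("wrist",f"w3{i}.png")
E
```

```text
2.95 [ 0.50551308 -0.21465083  0.06553842] [1.79906734e+02 1.12102404e-01 1.03434542e+02] [ 0.52 -1.28 -0.83 -0.02 -0.23 -0.22]
3.0 [ 0.50604418 -0.21475443  0.06614266] [1.79850591e+02 1.74768975e-01 1.03469650e+02] [ 0.47 -0.67 -0.15  0.13 -0.28 -0.16]
3.05 [ 0.50620285 -0.21464766  0.06629533] [179.83188159   0.1945687  103.49574496] [ 0.34 -0.08  0.28 -0.05 -0.12 -0.13]
```

View pics/w32.png

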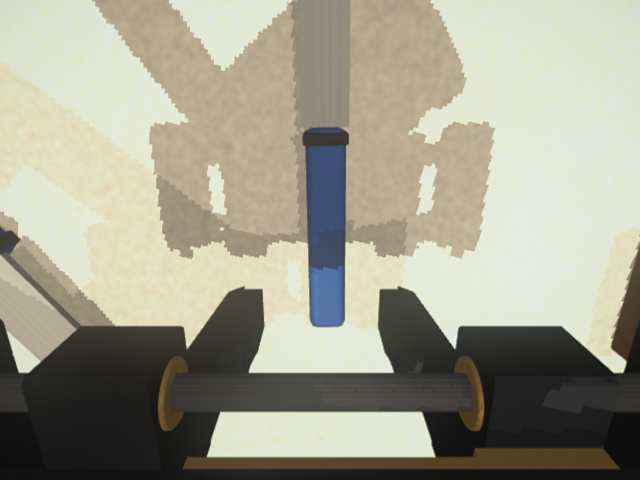

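```bash
python3 - <<'E'
from h import *
s=arm.observe();p=s["eef_pos"]
R=Ro.from_euler("xyz",s["eef_rot"],degrees=True).as_matrix()
a=onz("wrist",(326,131),.026);b=onz("wrist",(327.5,320),.026)
d=a-b;print(np.linalg.norm(d),np.degrees(np.arctan2(d[1],d[0])),a,b,(a+b)/2)
print("tcp px",proj("wrist",p), "mid in tool frame",R.T@((a+b)/2-p), R.T@(b-p))
E
```

```text
0.10168154326646522 104.21430424127715 [ 0.49318443 -0.14467713  0.026     ] [ 0.51815228 -0.2432456   0.026     ] [ 0.50566835 -0.19396136  0.026     ]
tcp px [318.40652617 306.52975433] mid in tool frame [0.02018031 0.00416502 0.04013991] [-0.03065642  0.00478188  0.04031262]
```

```bash
python3 -m inch '[{"hand":50,"dx":0.08,"dy":0.35,"dz":-0.6,"ax":0,"ay":0,"az":0.14},{"hand":50,"dx":0.08,"dy":0.35,"dz":-1.2,"ax":0,"ay":0,"az":0.14},{"hand":50,"dx":0.08,"dy":0.35,"dz":-1.7,"ax":0,"ay":0,"az":0.14},{"hand":50,"dx":0.08,"dy":0.35,"dz":-2.1,"ax":0,"ay":0,"az":0.14},{"hand":50,"dx":0.08,"dy":0.35,"dz":-2.3,"ax":0,"ay":0,"az":0.14}]'
python3 -m inch '[{"hand":50,"dx":0,"dy":0,"dz":-0.1,"ax":0,"ay":0,"az":0},{"hand":50,"dx":0,"dy":0,"dz":-0.1,"ax":0,"ay":0,"az":0},{"hand":18,"dx":0,"dy":0,"dz":-0.1,"ax":0,"ay":0,"az":0},{"hand":12,"dx":0,"dy":0,"dz":-0.1,"ax":0,"ay":0,"az":0},{"hand":12,"dx":0,"dy":0,"dz":-0.1,"ax":0,"ay":0,"az":0}]' 50
```

```text
clock: 3.6
eef_pos: [0.5062, -0.2041, 0.005]
eef_rot: [-179.9, -0.1, 104.3]
force: [0.1, 0.6, -0.1]
gripper_width: 0.0497
clock: 4.1
eef_pos: [0.5071, -0.2045, 0.0041]
eef_rot: [180.0, 0.0, 104.3]
force: [-0.8, 0.3, 1.0]
gripper_width: 0.0279
```

```bash
python3 -m inch '[{"hand":12,"dx":0,"dy":0,"dz":0,"ax":0,"ay":0,"az":0},{"hand":12,"dx":0,"dy":0,"dz":0,"ax":0,"ay":0,"az":0},{"hand":12,"dx":0,"dy":0,"dz":0,"ax":0,"ay":0,"az":0},{"hand":12,"dx":0,"dy":0,"dz":0,"ax":0,"ay":0,"az":0}]' 50
python3 - <<'E'
from h import *
s=arm.observe();print(s["eef_pos"],s["eef_rot"],s["gripper_width"])
snap("wrist",f"w4.png")
E
```

```text
clock: 4.5
eef_pos: [0.507, -0.2044, 0.004]
eef_rot: [180.0, 0.0, 104.3]
force: [-0.4, 1.9, 3.7]
gripper_width: 0.0199
[ 0.50696172 -0.20440157  0.00399112] [1.79982682e+02 1.69565428e-02 1.04271461e+02] 0.019854703997323836
```

View pics/w4.png

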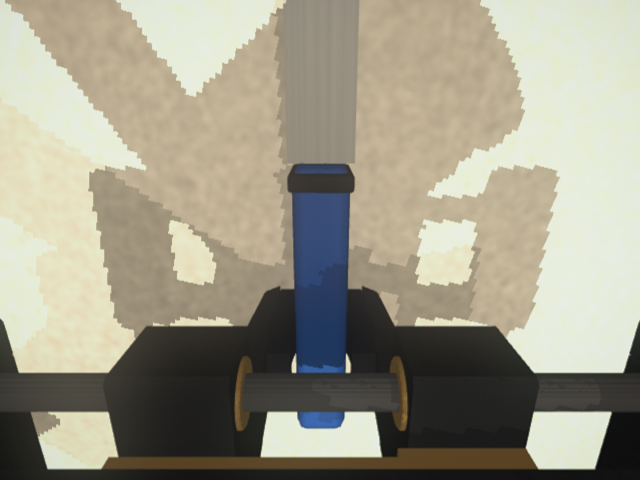

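```bash
python3 - <<'E'
from h import *
s=arm.observe();p=s["eef_pos"]
R=Ro.from_euler("xyz",s["eef_rot"],degrees=True).as_matrix()
for px,z in(((321,166),.026),((321,190),.026),((321,425),.02),((319,163),.0145)):print(R.T@(onz("wrist",px,z)-p))
E
```

```text
[ 0.06330791  0.00107848 -0.02201278]
[ 0.05545886  0.00107997 -0.02201052]
[-0.04807943  0.00110703 -0.01598079]
[ 0.06278005  0.00038831 -0.01051284]
```

```bash
python3 -m inch '[{"hand":12,"dx":0,"dy":0,"dz":0.5,"ax":0,"ay":0,"az":0},{"hand":12,"dx":0,"dy":0,"dz":1.5,"ax":0,"ay":0,"az":0},{"hand":12,"dx":0,"dy":0,"dz":3,"ax":0,"ay":0,"az":0},{"hand":12,"dx":0,"dy":0,"dz":4.4,"ax":0,"ay":0,"az":0},{"hand":12,"dx":0,"dy":0,"dz":5,"ax":0,"ay":0,"az":0}]' 60
```

```text
clock: 5.05
eef_pos: [0.5083, -0.2053, 0.1326]
eef_rot: [179.8, 0.2, 104.3]
force: [0.5, 0.4, -0.4]
gripper_width: 0.0194
```

```bash
python3 -m inch '[{"hand":12,"dx":0.8,"dy":1.3,"dz":0.3,"ax":0,"ay":0,"az":0},{"hand":12,"dx":1.7,"dy":2.8,"dz":0.6,"ax":0,"ay":0,"az":0},{"hand":12,"dx":2.6,"dy":4.3,"dz":1,"ax":0,"ay":0,"az":-0.3},{"hand":12,"dx":3.4,"dy":5.8,"dz":1,"ax":0,"ay":0,"az":-0.3},{"hand":12,"dx":3.8,"dy":6.6,"dz":1,"ax":0,"ay":0,"az":-0.3}]' 60
python3 - <<'E'
from h import *
for i in range(6):snap("wrist",f"w5.png")
s=arm.observe();print(s["clock"],s["eef_pos"],s["eef_rot"],s["joint_velocities"].round(1))
for th,z in (("cover_lip",.03),("cover_hinge",.03),("module",0),("blade_tip",0.16)):
    for r in spotter.place_of("wrist",th)[:2]: print(th,np.round(r["xy"],1),round(r["conf"],2), onz("wrist",r["xy"],z).round(4))
R=Ro.from_euler("xyz",s["eef_rot"],degrees=True).as_matrix()
print(proj("wrist",s["eef_pos"]+R@[.123,0,-.0105]))
E
```

```text
clock: 5.55
eef_pos: [0.6026, -0.0363, 0.1535]
eef_rot: [180.0, -0.0, 102.9]
force: [-0.7, -0.8, -1.2]
gripper_width: 0.0197
5.85 [ 0.60098561 -0.04020018  0.15311773] [-1.79925821e+02 -1.33154892e-02  1.02723198e+02] [-0.7 -0.2 -0.1  0.1  0.1  0.2]
blade_tip [ 39.5 446.6] 0.58 [ 0.4883 -0.137   0.16  ]
[317.39541507 -36.36231914]
```

View pics/w5.png

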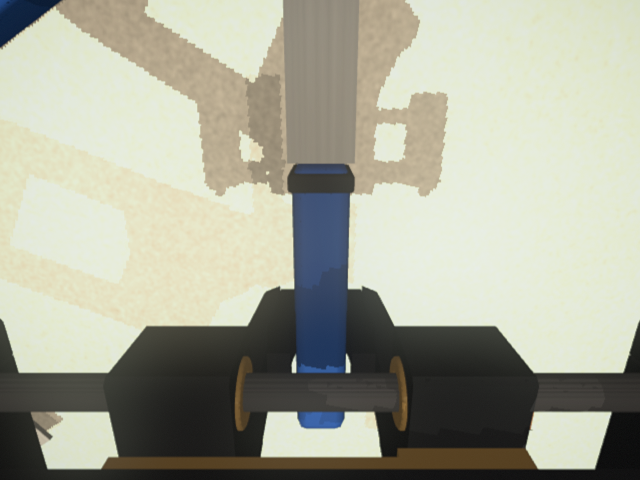

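```bash
python3 - <<'E'
from h import *
for n in("top","side"):
    im=snap(n,n+"1.png")
    for th in ("cover_lip","cover_hinge","module","blade_tip"):
        for r in spotter.place_of(n,th)[:3]: print(n,th,np.round(r["xy"],1),round(r["conf"],2))
cv2.imwrite("pics/s1.png",cv2.resize(cv2.imread("pics/side1.png")[170:370,180:447],None,fx=3,fy=3,interpolation=cv2.INTER_CUBIC))
cv2.imwrite("pics/t1.png",cv2.resize(cv2.imread("pics/top1.png")[170:300,210:380],None,fx=4.5,fy=4.5,interpolation=cv2.INTER_CUBIC))
E
```

```text
top cover_lip [284.1 227.6] 0.83
top module [259.5 240.2] 0.88
top blade_tip [303.2 222.3] 0.76
top blade_tip [440.5 299.1] 0.57
side module [275.4 305.6] 0.58
side blade_tip [402.3 168.6] 0.85
side blade_tip [289.8 210.4] 0.84
side blade_tip [437.2 252.2] 0.64
```

View pics/s1.png

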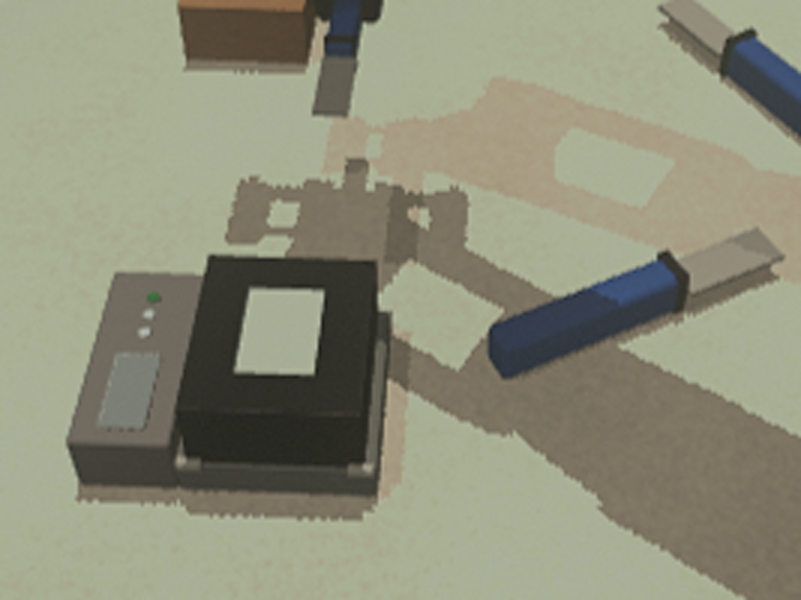

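View pics/t1.png

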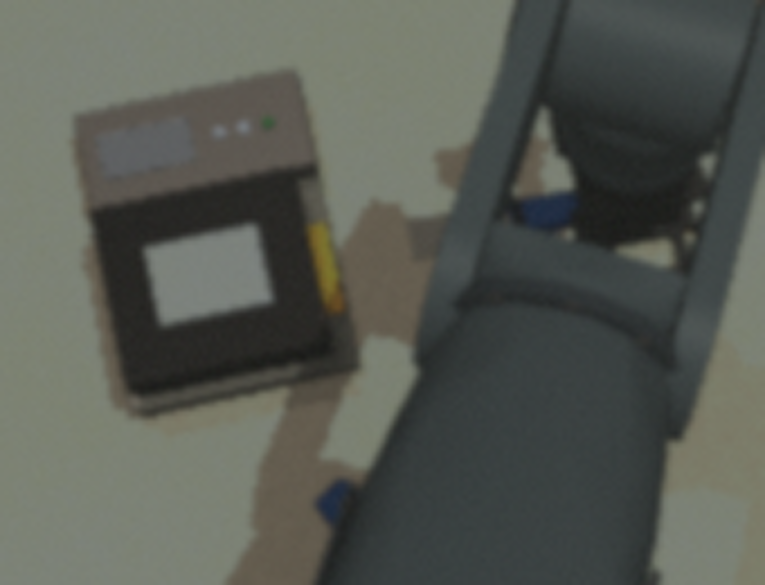

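```bash
cat > fit.py <<'E'
from h import *
from scipy.optimize import least_squares
T=[((67,-131,50),(76,116)),((-63,-131,50),(298,72)),((-63,-65,50),(316,165)),((67,-65,50),(93,210)),((-65,57,86),(330,352)),((65,57,86),(138,393)),((-79,65,18),(355,368)),((67,65,30),(142,412)),((-77,0,34),(333,263))]
S=[((-65,-57,86),(210,256)),((-65,57,86),(378,263)),((65,57,86),(362,415)),((65,-57,86),(180,408)),((-63,-131,50),(115,275)),((67,-131,50),(68,443)),((67,65,0),(380,497)),((67,-131,0),(78,490))]
obs=[("top",np.array(a)/1e3,np.array(b)/4.5+[210,170]) for a,b in T]+[("side",np.array(a)/1e3,np.array(b)/3+[180,170]) for a,b in S]
def W(p,l):
    c,s=np.cos(p[2]),np.sin(p[2]); return np.array([p[0]+c*l[0]-s*l[1],p[1]+s*l[0]+c*l[1],l[2]])
def res(p,ob): return np.concatenate([proj(n,W(p,l))-xy for n,l,xy in ob])
if __name__=="__main__":
    for nm,ob in(("all",obs),("top",obs[:9]),("side",obs[9:])):
        r=least_squares(res,[.56,.21,1.78],args=(ob,),loss="soft_l1")
        print(nm,r.x[:2].round(4),np.degrees(r.x[2]).round(2),"lip",W(r.x,(-.077,0,.03)).round(4))
        if nm=="all":print(res(r.x,ob).reshape(-1,2).round(1).tolist())
    # tip check
    print("tip tri",tri([("top",(303.2,222.3)),("side",(289.8,210.4))]),"top hand",onz("top",(408/4.5+210,240/4.5+170),.162))
    print("side hand",onz("side",(332/3+180,113/3+170),.162))
    s=arm.observe();R=Ro.from_euler("xyz",s["eef_rot"],degrees=True).as_matrix();print(s["eef_pos"],"tip fk",s["eef_pos"]+R@[.123,0.0005,-.009])
E
python3 fit.py
```

```text
all [0.5649 0.2051] 103.52 lip [0.5829 0.1303 0.03  ]
[[-0.9, -1.1], [-6.1, -0.4], [-5.6, 0.5], [-0.5, -0.3], [-0.4, -2.7], [-3.9, -2.0], [0.9, -0.5], [-1.9, -0.4], [0.2, 0.4], [1.2, -1.2], [1.0, -1.4], [1.0, 0.0], [-0.4, -0.2], [-0.4, 3.5], [0.3, -1.2], [0.3, -0.2], [1.8, -2.1]]
top [0.5632 0.2014] 103.44 lip [0.5811 0.1265 0.03  ]
side [0.5656 0.2067] 103.83 lip [0.584  0.1319 0.03  ]
tip tri [0.57799711 0.07215009 0.14907482] top hand [0.5719594  0.07831745 0.162     ]
side hand [0.57375    0.07757514 0.162     ]
[ 0.6017792  -0.03928101  0.15373092] tip fk [0.57506128 0.08078345 0.162727  ]
```

```bash
sed -i 's/((-63,-131,50)/((-79,-131,50)/g; s/((-63,-65,50)/((-79,-65,50)/; s/((65,57,86),(138,393)),//; s/obs\[:9\]/obs[:8]/; s/obs\[9:\]/obs[8:]/' fit.py; python3 fit.py
```

```text
all [0.5649 0.2062] 103.9 lip [0.5834 0.1315 0.03  ]
[[-1.6, -0.9], [-1.4, -1.6], [-0.7, -0.8], [-1.0, -0.1], [-0.7, -2.9], [0.6, -0.8], [-2.1, -0.3], [-0.2, 0.2], [0.8, -0.7], [0.6, -1.2], [1.0, 0.3], [-0.5, 0.4], [0.7, -1.4], [0.1, -0.3], [0.3, 0.1], [1.6, -1.2]]
top [0.5627 0.2041] 103.25 lip [0.5804 0.1291 0.03  ]
side [0.5657 0.2072] 104.28 lip [0.5847 0.1326 0.03  ]
tip tri [0.57799711 0.07215009 0.14907482] top hand [0.5719594  0.07831745 0.162     ]
side hand [0.57375    0.07757514 0.162     ]
[ 0.6017792  -0.03928101  0.15373092] tip fk [0.57506128 0.08078345 0.162727  ]
```

```bash
python3 -m inch '[{"hand":12,"dx":0.69,"dy":0.8,"dz":-1,"ax":0,"ay":0,"az":0.2},{"hand":12,"dx":0.69,"dy":0.8,"dz":-2.4,"ax":0,"ay":0,"az":0.2},{"hand":12,"dx":0.69,"dy":0.8,"dz":-3.8,"ax":0,"ay":0,"az":0.2},{"hand":12,"dx":0.69,"dy":0.8,"dz":-4.9,"ax":0,"ay":0,"az":0.2},{"hand":12,"dx":0.69,"dy":0.8,"dz":-5.5,"ax":0,"ay":0,"az":0.2}]' 60
python3 -m inch '[{"hand":12,"dx":0,"dy":0,"dz":0,"ax":0,"ay":0,"az":0},{"hand":12,"dx":0,"dy":0,"dz":0,"ax":0,"ay":0,"az":0},{"hand":12,"dx":0,"dy":0,"dz":0,"ax":0,"ay":0,"az":0}]' 60
python3 - <<'E'
from fit import *
for n in("top","side"):
    im=snap(n,n+"2.png")
    for th in ("cover_lip","blade_tip"):
        for r in spotter.place_of(n,th)[:2]: print(n,th,np.round(r["xy"],1),round(r["conf"],2),onz(n,r["xy"],.024).round(4))
cv2.imwrite("pics/s2.png",cv2.resize(cv2.imread("pics/side2.png")[200:300,240:373],None,fx=6,fy=6,interpolation=cv2.INTER_CUBIC))
cv2.imwrite("pics/t2.png",cv2.resize(cv2.imread("pics/top2.png")[200:270,240:335],None,fx=8,fy=8,interpolation=cv2.INTER_CUBIC))
s=arm.observe();R=Ro.from_euler("xyz",s["eef_rot"],degrees=True).as_matrix();print(s["eef_pos"],s["eef_rot"],"tip fk",s["eef_pos"]+R@[.123,0.0005,-.009])
t=s["eef_pos"]+R@[.123,0.0005,-.009]; print(proj("top",t),proj("side",t))
E
```

```text
clock: 7.05
eef_pos: [0.6173, -0.0188, 0.0134]
eef_rot: [-179.8, -0.1, 103.8]
force: [-1.2, 0.8, -2.0]
gripper_width: 0.0192
clock: 7.35
eef_pos: [0.6206, -0.0197, 0.0182]
eef_rot: [179.8, 0.1, 103.8]
force: [0.3, -0.3, -0.8]
gripper_width: 0.0197
top cover_lip [283.8 230.8] 0.59 [0.5792 0.1321 0.024 ]
top cover_lip [392.  180.3] 0.41 [ 0.7403 -0.1849  0.024 ]
top blade_tip [436.7 299.5] 0.92 [ 0.3884 -0.3125  0.024 ]
top blade_tip [294.9 229.6] 0.48 [0.5835 0.0998 0.024 ]
side blade_tip [404.4 168.6] 0.98 [ 0.3859 -0.3193  0.024 ]
side blade_tip [285.1 260. ] 0.6 [0.5864 0.0985 0.024 ]
[ 0.61944149 -0.01942231  0.01696035] [1.79940952e+02 3.33441374e-02 1.03775852e+02] tip fk [0.59062758 0.10016149 0.02588927]
[294.83198837 227.07482477] [283.006708  259.5429196]
```

View pics/s2.png

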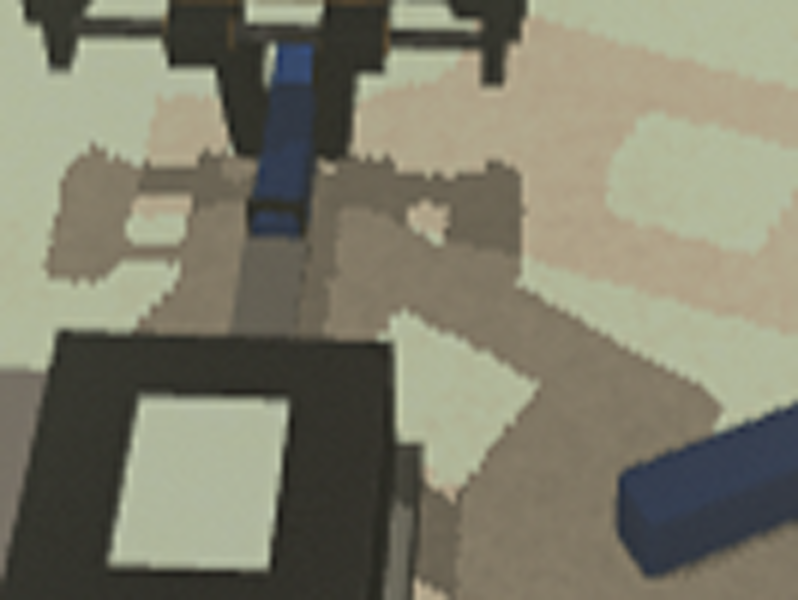

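View pics/t2.png

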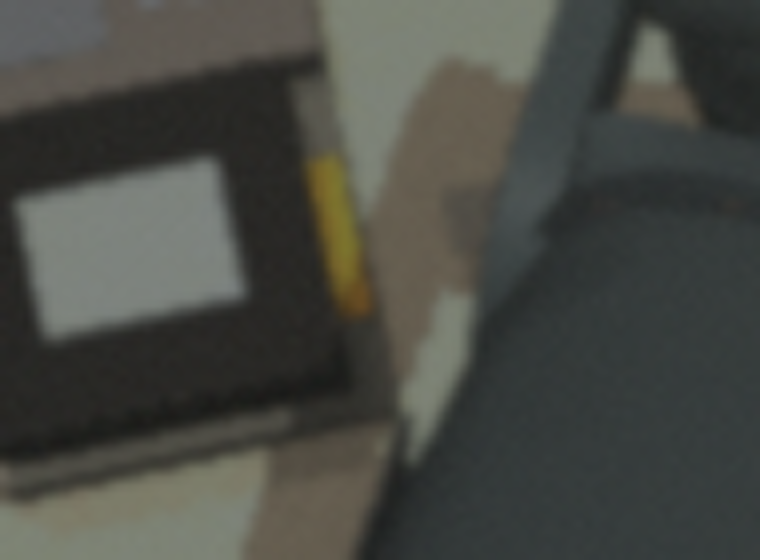

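```bash
python3 -m inch '[{"hand":12,"dx":-0.05,"dy":0.2,"dz":-0.06,"ax":0,"ay":0,"az":0},{"hand":12,"dx":-0.12,"dy":0.5,"dz":-0.06,"ax":0,"ay":0,"az":0},{"hand":12,"dx":-0.19,"dy":0.8,"dz":-0.06,"ax":0,"ay":0,"az":0},{"hand":12,"dx":-0.24,"dy":1,"dz":-0.06,"ax":0,"ay":0,"az":0},{"hand":12,"dx":-0.27,"dy":1.1,"dz":-0.06,"ax":0,"ay":0,"az":0}]' 60
python3 -m inch '[{"hand":12,"dx":-0.03,"dy":0.12,"dz":0,"ax":0,"ay":0,"az":0},{"hand":12,"dx":-0.07,"dy":0.28,"dz":0,"ax":0,"ay":0,"az":0},{"hand":12,"dx":-0.1,"dy":0.42,"dz":0,"ax":0,"ay":0,"az":0},{"hand":12,"dx":-0.11,"dy":0.45,"dz":0,"ax":0,"ay":0,"az":0},{"hand":12,"dx":-0.11,"dy":0.45,"dz":0,"ax":0,"ay":0,"az":0}]' 60
python3 - <<'E'
from fit import *
snap("side","side3.png")
s=arm.observe();R=Ro.from_euler("xyz",s["eef_rot"],degrees=True).as_matrix();print(s["eef_pos"],s["eef_rot"],"tip fk",s["eef_pos"]+R@[.123,0.0005,-.009],s["force"])
im=snap("top","top3.png")
cv2.imwrite("pics/s3.png",np.hstack([cv2.resize(cv2.imread("pics/side3.png")[200:300,240:340],(400,400)),cv2.resize(im[190:290,230:330],(400,400))]))
E
```

```text
clock: 8.15
eef_pos: [0.612, 0.0092, 0.0146]
eef_rot: [-180.0, -0.0, 103.8]
force: [0.5, -0.0, -0.8]
gripper_width: 0.0194
clock: 8.65
eef_pos: [0.6095, 0.0196, 0.0147]
eef_rot: [-180.0, 0.0, 103.8]
force: [-0.2, -0.0, -0.5]
gripper_width: 0.0196
[0.60956432 0.01941154 0.01473898] [1.79995464e+02 4.47985784e-03 1.03772834e+02] tip fk [0.58076611 0.1389945  0.02372941] [ 0.15046208 -0.66273426  0.03178961]
```

View pics/s3.png

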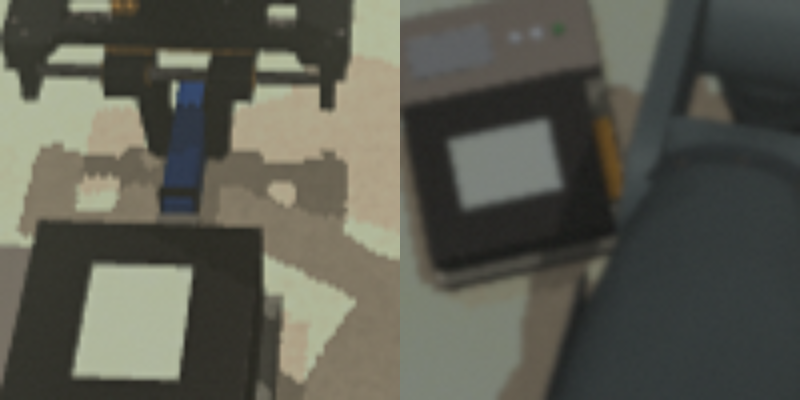

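```bash
python3 -m inch '[{"hand":12,"dx":0,"dy":0,"dz":0.25,"ax":0,"ay":0,"az":0},{"hand":12,"dx":0,"dy":0.02,"dz":0.66,"ax":0,"ay":0,"az":0},{"hand":12,"dx":-0.02,"dy":0.08,"dz":1.12,"ax":0,"ay":0,"az":0},{"hand":12,"dx":-0.04,"dy":0.18,"dz":1.58,"ax":0,"ay":0,"az":0},{"hand":12,"dx":-0.077,"dy":0.315,"dz":2.02,"ax":0,"ay":0,"az":0}]' 60
python3 - <<'E'
from fit import *
s=arm.observe();R=Ro.from_euler("xyz",s["eef_rot"],degrees=True).as_matrix();print(s["eef_pos"],s["eef_rot"],"tip fk",s["eef_pos"]+R@[.123,0.0005,-.009],s["force"])
im0=snap("side","side4.png")
im=snap("top","top4.png")
cv2.imwrite("pics/s4.png",np.hstack([cv2.resize(im0[170:320,220:370],(400,400)),cv2.resize(im[190:290,230:330],(400,400))]))
E
```

```text
clock: 9.25
eef_pos: [0.6079, 0.0274, 0.0668]
eef_rot: [179.9, 0.0, 103.8]
force: [0.4, -0.2, -1.4]
gripper_width: 0.0194
[0.60787319 0.02737092 0.0667919 ] [1.79948073e+02 2.93159057e-02 1.03767607e+02] tip fk [0.57907773 0.14695851 0.07572942] [ 0.41839951 -0.24304382 -1.43047998]
```

View pics/s4.png

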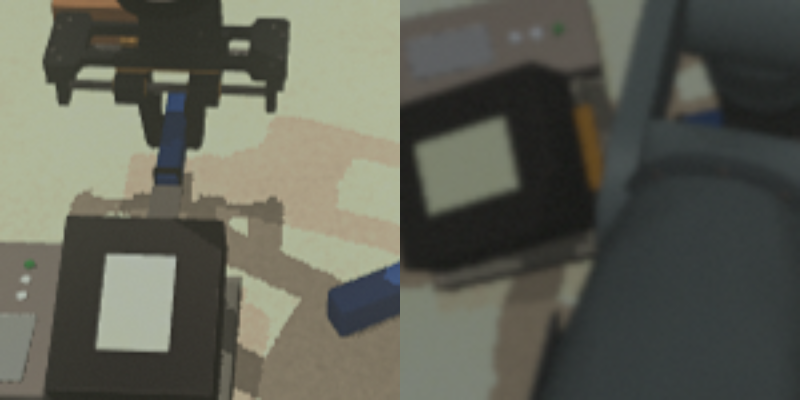

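```bash
python3 -m inch '[{"hand":12,"dx":-0.043,"dy":0.175,"dz":0.43,"ax":0,"ay":0,"az":0},{"hand":12,"dx":-0.094,"dy":0.385,"dz":0.85,"ax":0,"ay":0,"az":0},{"hand":12,"dx":-0.153,"dy":0.626,"dz":1.24,"ax":0,"ay":0,"az":0},{"hand":12,"dx":-0.22,"dy":0.9,"dz":1.61,"ax":0,"ay":0,"az":0},{"hand":12,"dx":-0.295,"dy":1.21,"dz":1.96,"ax":0,"ay":0,"az":0}]' 60
python3 - <<'E'
from fit import *
s=arm.observe();R=Ro.from_euler("xyz",s["eef_rot"],degrees=True).as_matrix();print(s["eef_pos"],s["eef_rot"],"tip fk",s["eef_pos"]+R@[.123,0.0005,-.009],s["force"])
im0=snap("side","side5.png")
im=snap("top","top5.png")
cv2.imwrite("pics/s5.png",np.hstack([cv2.resize(im0[170:320,220:370],(400,400)),cv2.resize(im[190:290,230:330],(400,400))]))
E
```

```text
clock: 9.85
eef_pos: [0.6001, 0.0582, 0.1151]
eef_rot: [180.0, 0.0, 103.8]
force: [0.5, -0.7, -1.5]
gripper_width: 0.0193
[0.60006782 0.05823829 0.11512205] [1.79991944e+02 5.19656993e-03 1.03781246e+02] tip fk [0.57125148 0.177817   0.12411096] [ 0.47153502 -0.74629373 -1.51875194]
```

View pics/s5.png

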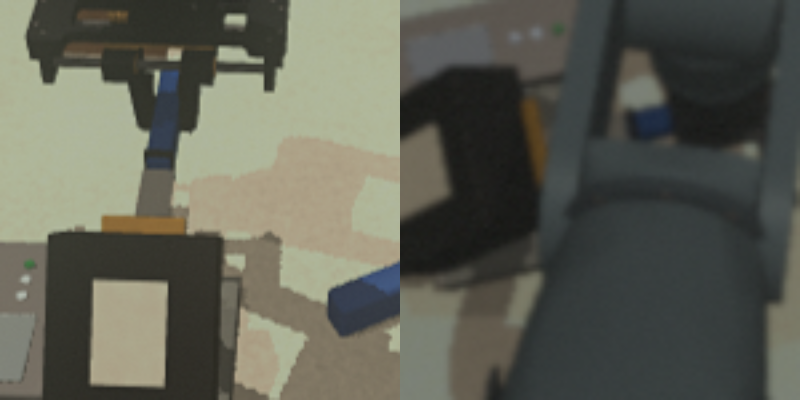

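```bash
python3 -m inch '[{"hand":12,"dx":-0.082,"dy":0.338,"dz":0.316,"ax":0,"ay":0,"az":0},{"hand":12,"dx":-0.17,"dy":0.696,"dz":0.6,"ax":0,"ay":0,"az":0},{"hand":12,"dx":-0.264,"dy":1.08,"dz":0.85,"ax":0,"ay":0,"az":0},{"hand":12,"dx":-0.362,"dy":1.485,"dz":1.06,"ax":0,"ay":0,"az":0},{"hand":12,"dx":-0.465,"dy":1.905,"dz":1.24,"ax":0,"ay":0,"az":0}]' 60
python3 - <<'E'
from fit import *
s=arm.observe();R=Ro.from_euler("xyz",s["eef_rot"],degrees=True).as_matrix();print(s["eef_pos"],s["eef_rot"],"tip fk",s["eef_pos"]+R@[.123,0.0005,-.009],s["force"])
im0=snap("side","side6.png")
im=snap("top","top6.png")
cv2.imwrite("pics/s6.png",np.hstack([cv2.resize(im0[170:370,220:420],(400,400)),cv2.resize(im[190:290,230:330],(400,400))]))
E
```

```text
clock: 10.45
eef_pos: [0.5884, 0.1062, 0.1458]
eef_rot: [180.0, -0.0, 103.8]
force: [0.4, -0.4, -2.0]
gripper_width: 0.0194
[0.58837216 0.10620274 0.14575188] [ 1.79989585e+02 -8.99816682e-04  1.03784312e+02] tip fk [0.55954929 0.2257789  0.1547539 ] [ 0.40597312 -0.4477817  -1.97113718]
```

View pics/s6.png

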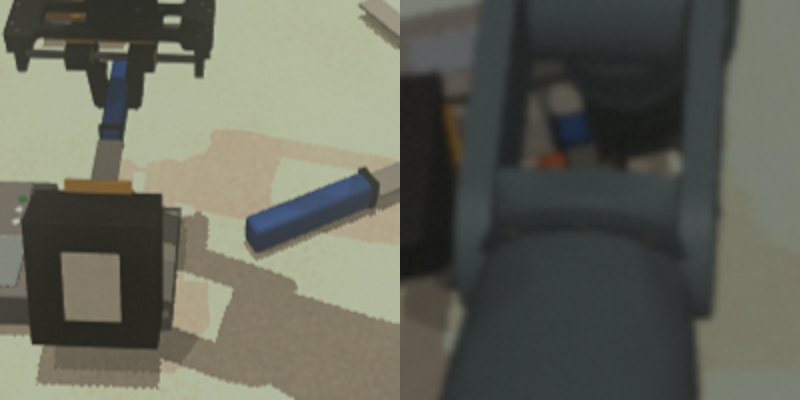

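```bash
python3 -m inch '[{"hand":12,"dx":-0.105,"dy":0.43,"dz":0.14,"ax":0,"ay":0,"az":0},{"hand":12,"dx":-0.213,"dy":0.875,"dz":0.24,"ax":0,"ay":0,"az":0},{"hand":12,"dx":-0.323,"dy":1.326,"dz":0.3,"ax":0,"ay":0,"az":0},{"hand":12,"dx":-0.434,"dy":1.78,"dz":0.32,"ax":0,"ay":0,"az":0},{"hand":12,"dx":-0.545,"dy":2.236,"dz":0.3,"ax":0,"ay":0,"az":0}]' 60
python3 -m inch '[{"hand":12,"dx":-0.05,"dy":0.2,"dz":-0.02,"ax":0,"ay":0,"az":0},{"hand":12,"dx":-0.07,"dy":0.3,"dz":-0.04,"ax":0,"ay":0,"az":0},{"hand":12,"dx":-0.07,"dy":0.3,"dz":-0.04,"ax":0,"ay":0,"az":0}]' 60
python3 - <<'E'
from fit import *
s=arm.observe();R=Ro.from_euler("xyz",s["eef_rot"],degrees=True).as_matrix();print(s["eef_pos"],s["eef_rot"],"tip fk",s["eef_pos"]+R@[.123,0.0005,-.009],s["force"])
im0=snap("side","side7.png")
im=snap("top","top7.png")
cv2.imwrite("pics/s7.png",np.hstack([cv2.resize(im0[170:370,220:420],(400,400)),cv2.resize(im[190:290,230:330],(400,400))]))
E
```

```text
clock: 11.05
eef_pos: [0.5747, 0.1622, 0.1528]
eef_rot: [180.0, -0.0, 103.8]
force: [0.2, 1.4, -0.3]
gripper_width: 0.0197
clock: 11.35
eef_pos: [0.573, 0.1689, 0.1514]
eef_rot: [-180.0, 0.0, 103.8]
force: [-0.5, -0.9, -1.2]
gripper_width: 0.0195
[0.57302818 0.16887091 0.15143749] [-1.79975898e+02  3.45301720e-04  1.03800560e+02] tip fk [0.54417662 0.28844036 0.16043654] [-0.5285365  -0.85448221 -1.23160805]
```

View pics/s7.png

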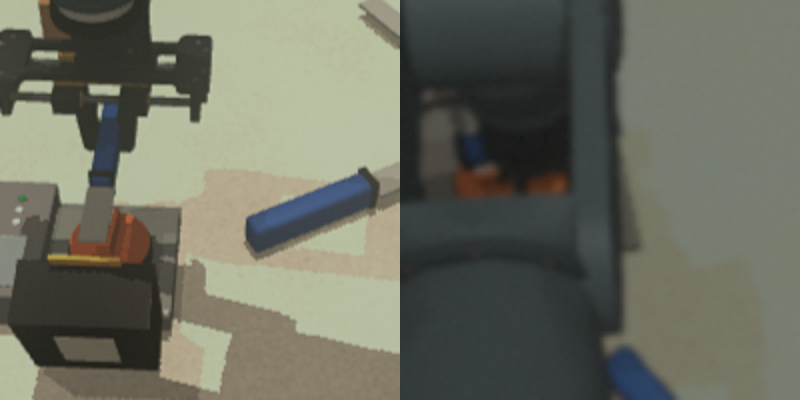

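```bash
python3 -m inch '[{"hand":12,"dx":0.1,"dy":-0.6,"dz":0.1,"ax":0,"ay":0,"az":0},{"hand":12,"dx":0.2,"dy":-2,"dz":0,"ax":0,"ay":0,"az":0},{"hand":12,"dx":0,"dy":-3.8,"dz":0,"ax":0,"ay":0,"az":0},{"hand":12,"dx":-0.6,"dy":-5.6,"dz":0,"ax":0,"ay":0,"az":0},{"hand":12,"dx":-1.1,"dy":-7.4,"dz":0,"ax":0,"ay":0,"az":0}]' 60
python3 -m inch '[{"hand":12,"dx":-0.5,"dy":-1.8,"dz":-0.6,"ax":0,"ay":0,"az":0},{"hand":12,"dx":-1,"dy":-3.6,"dz":-1.6,"ax":0,"ay":0,"az":0},{"hand":12,"dx":-1.4,"dy":-5.4,"dz":-2.6,"ax":0,"ay":0,"az":0},{"hand":12,"dx":-1.54,"dy":-6.8,"dz":-3.6,"ax":0,"ay":0,"az":0},{"hand":12,"dx":-1.54,"dy":-7.52,"dz":-4.4,"ax":0,"ay":0,"az":0}]' 60
python3 -m inch '[{"hand":12,"dx":0,"dy":0,"dz":-0.3,"ax":0,"ay":0,"az":0},{"hand":12,"dx":0,"dy":0,"dz":-0.5,"ax":0,"ay":0,"az":0},{"hand":12,"dx":0,"dy":0,"dz":-0.7,"ax":0,"ay":0,"az":0},{"hand":12,"dx":0,"dy":0,"dz":-0.7,"ax":0,"ay":0,"az":0}]' 60
python3 - <<'E'
from fit import *
s=arm.observe();print(s["eef_pos"],s["eef_rot"],s["force"])
E
```

```text
clock: 11.95
eef_pos: [0.545, -0.0193, 0.1519]
eef_rot: [180.0, 0.0, 103.8]
force: [0.1, 0.2, -0.2]
gripper_width: 0.0193
clock: 12.45
eef_pos: [0.5057, -0.209, 0.0408]
eef_rot: [-180.0, 0.1, 103.6]
force: [-0.4, -0.1, -0.3]
gripper_width: 0.0196
clock: 12.85
eef_pos: [0.5074, -0.2035, 0.0244]
eef_rot: [180.0, -0.0, 103.9]
force: [-0.1, 0.8, -1.3]
gripper_width: 0.0192
[ 0.50737504 -0.20348748  0.02436433] [ 1.79998008e+02 -2.65862766e-03  1.03858238e+02] [-0.08618319  0.77469601 -1.25198587]
```

```bash
python3 -m inch '[{"hand":12,"dx":0,"dy":0,"dz":-0.3,"ax":0,"ay":0,"az":0},{"hand":12,"dx":0,"dy":0,"dz":-0.6,"ax":0,"ay":0,"az":0},{"hand":12,"dx":0,"dy":0,"dz":-0.75,"ax":0,"ay":0,"az":0},{"hand":12,"dx":0,"dy":0,"dz":-0.79,"ax":0,"ay":0,"az":0},{"hand":12,"dx":0,"dy":0,"dz":-0.79,"ax":0,"ay":0,"az":0}]' 60
python3 -m inch '[{"hand":12,"dx":0,"dy":0,"dz":0,"ax":0,"ay":0,"az":0},{"hand":24,"dx":0,"dy":0,"dz":0,"ax":0,"ay":0,"az":0},{"hand":40,"dx":0,"dy":0,"dz":0,"ax":0,"ay":0,"az":0},{"hand":50,"dx":0,"dy":0,"dz":0,"ax":0,"ay":0,"az":0},{"hand":50,"dx":0,"dy":0,"dz":0,"ax":0,"ay":0,"az":0}]'
```

```text
clock: 13.35
eef_pos: [0.5072, -0.2042, 0.0043]
eef_rot: [-180.0, -0.0, 103.8]
force: [-0.5, 0.7, -0.3]
gripper_width: 0.0193
clock: 13.85
eef_pos: [0.5073, -0.2045, 0.0046]
eef_rot: [180.0, 0.0, 103.8]
force: [0.3, 0.8, 0.1]
gripper_width: 0.0454
```

```bash
python3 -m inch '[{"hand":50,"dx":0,"dy":0,"dz":0.3,"ax":0,"ay":0,"az":0},{"hand":50,"dx":0,"dy":0,"dz":1.2,"ax":0,"ay":0,"az":0},{"hand":50,"dx":0,"dy":0,"dz":3,"ax":0,"ay":0,"az":0},{"hand":50,"dx":0,"dy":0,"dz":5,"ax":0,"ay":0,"az":0},{"hand":50,"dx":0,"dy":0,"dz":7,"ax":0,"ay":0,"az":0}]'
python3 - <<'E'
from fit import *
im0=snap("side","side8.png")
im=snap("top","top8.png")
for n in("side","top"):
  for th in("cap","cover_lip","module"):
    for r in spotter.place_of(n,th)[:2]: print(n,th,np.round(r["xy"],1),round(r["conf"],2),onz(n,r["xy"],.03).round(4))
cv2.imwrite("pics/s8.png",np.hstack([cv2.resize(im0[170:370,210:410],(400,400),interpolation=2),cv2.resize(im[190:290,220:320],(400,400),interpolation=2)]))
E
```

```text
clock: 14.35
eef_pos: [0.5068, -0.2041, 0.1816]
eef_rot: [-180.0, -0.0, 103.8]
force: [0.2, -0.9, -0.7]
gripper_width: 0.0499
side cap [275.4 297.7] 0.6 [0.568  0.2065 0.03  ]
side cover_lip [261.1 297.7] 0.56 [0.5957 0.2147 0.03  ]
top cap [256. 236.] 0.78 [0.5607 0.2115 0.03  ]
top cover_lip [214.5 232.5] 0.64 [0.5682 0.3318 0.03  ]
top module [260.7 240. ] 0.78 [0.5492 0.1975 0.03  ]
top module [393.5 260.2] 0.45 [ 0.4987 -0.1877  0.03  ]
```

View pics/s8.png

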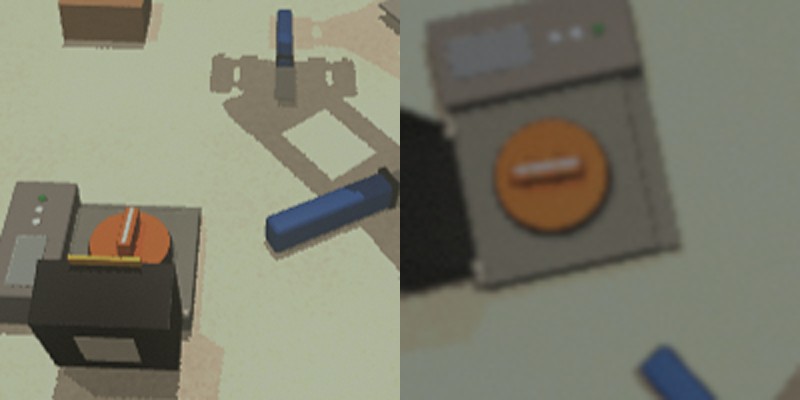

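View pics/side8.png

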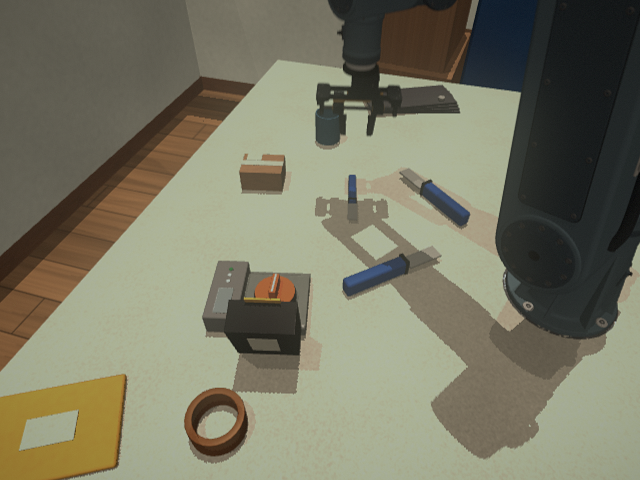

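```bash
python3 -m inch '[{"hand":50,"dx":0.4,"dy":1.9,"dz":0.4,"ax":0,"ay":0,"az":0},{"hand":50,"dx":0.8,"dy":3.8,"dz":0.8,"ax":0,"ay":0,"az":0},{"hand":50,"dx":1.2,"dy":5.7,"dz":0.8,"ax":0,"ay":0,"az":0},{"hand":50,"dx":1.6,"dy":7.6,"dz":0.8,"ax":0,"ay":0,"az":-0.8},{"hand":50,"dx":2,"dy":9.4,"dz":0.8,"ax":0,"ay":0,"az":-0.8}]'
python3 -m inch '[{"hand":50,"dx":0.3,"dy":1.7,"dz":0,"ax":0,"ay":0,"az":0},{"hand":50,"dx":0.6,"dy":3.4,"dz":0,"ax":0,"ay":0,"az":0},{"hand":50,"dx":0.8,"dy":4.6,"dz":0,"ax":0,"ay":0,"az":0},{"hand":50,"dx":0.8,"dy":5,"dz":0,"ax":0,"ay":0,"az":0},{"hand":50,"dx":0.8,"dy":5,"dz":0,"ax":0,"ay":0,"az":0}]'
python3 -m inch '[{"hand":50,"dx":0,"dy":0,"dz":0,"ax":0,"ay":0,"az":0},{"hand":50,"dx":0,"dy":0,"dz":0,"ax":0,"ay":0,"az":0},{"hand":50,"dx":0,"dy":0,"dz":0,"ax":0,"ay":0,"az":0}]'
python3 - <<'E'
from fit import *
s=arm.observe();print(s["eef_pos"],s["eef_rot"])
snap("wrist","w9.png")
for th in("cap",):
    for r in spotter.place_of("wrist",th)[:2]: print(th,np.round(r["xy"],1),round(r["conf"],2),onz("wrist",r["xy"],.03).round(4))
E
```

```text
clock: 15.25
eef_pos: [0.5565, 0.0327, 0.1979]
eef_rot: [-179.9, -0.1, 99.7]
force: [1.2, -0.0, 0.5]
gripper_width: 0.0501
clock: 15.75
eef_pos: [0.5762, 0.1566, 0.1978]
eef_rot: [-179.8, -0.0, 99.9]
force: [0.3, 0.1, -1.1]
gripper_width: 0.0502
clock: 16.05
eef_pos: [0.5773, 0.1542, 0.1995]
eef_rot: [-180.0, 0.0, 99.7]
force: [-0.5, -0.8, 0.8]
gripper_width: 0.0502
[0.57730686 0.15415913 0.19945743] [-1.79992857e+02  1.09401180e-02  9.96623899e+01]
cap [315.9 147. ] 0.75 [0.5657 0.2054 0.03  ]
```

View pics/w9.png

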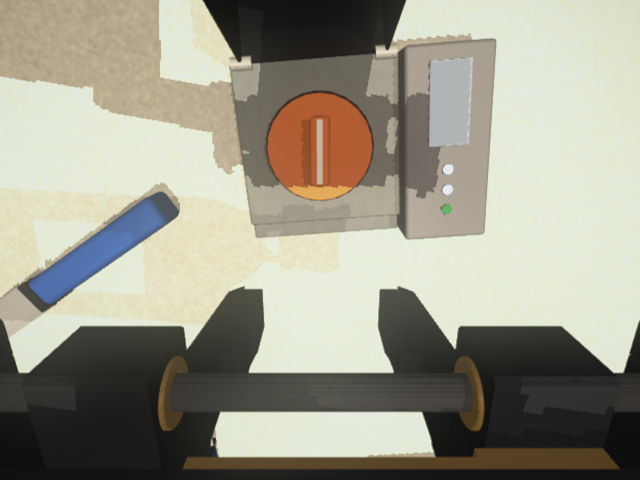

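```bash
python3 - <<'E'
from h import *
s=arm.observe();p=s["eef_pos"];R=Ro.from_euler("xyz",s["eef_rot"],degrees=True).as_matrix()
a=onz("wrist",(319,121),.079);b=onz("wrist",(320,184),.079);print(a,b,(a+b)/2,np.degrees(np.arctan2(*(a-b)[[1,0]])))
print(onz("wrist",(320,146),.053),p,s["eef_rot"]); print(R.T@((a+b)/2-p))
E
```

```text
[0.56484726 0.22699772 0.079     ] [0.57264683 0.18502341 0.079     ] [0.56874704 0.20601056 0.079     ] 100.52651240500364
[0.56859047 0.20871144 0.053     ] [0.57734208 0.15456415 0.19959263] [1.79992681e+02 4.89468183e-03 9.96850688e+01]
[0.05216943 0.00016702 0.12058819]
```

```bash
python3 -m inch '[{"hand":44,"dx":-0.15,"dy":0.9,"dz":-0.8,"ax":0,"ay":0,"az":0.1},{"hand":44,"dx":-0.3,"dy":1.8,"dz":-1.8,"ax":0,"ay":0,"az":0.1},{"hand":44,"dx":-0.37,"dy":2.08,"dz":-2.8,"ax":0,"ay":0,"az":0.1},{"hand":44,"dx":-0.37,"dy":2.08,"dz":-3.5,"ax":0,"ay":0,"az":0.1},{"hand":44,"dx":-0.37,"dy":2.08,"dz":-4,"ax":0,"ay":0,"az":0.1}]'
python3 -m inch '[{"hand":44,"dx":0,"dy":0,"dz":-0.3,"ax":0,"ay":0,"az":0},{"hand":44,"dx":0,"dy":0,"dz":-0.7,"ax":0,"ay":0,"az":0},{"hand":44,"dx":0,"dy":0,"dz":-1.1,"ax":0,"ay":0,"az":0},{"hand":44,"dx":0,"dy":0,"dz":-1.4,"ax":0,"ay":0,"az":0},{"hand":44,"dx":0,"dy":0,"dz":-1.55,"ax":0,"ay":0,"az":0}]'
python3 - <<'E'
from h import *
for i in range(3):
  snap("wrist","w10.png")
s=arm.observe();print(s["eef_pos"],s["eef_rot"],s["force"],s["wrist_torque"])
E
```

```text
clock: 16.65
eef_pos: [0.5673, 0.2074, 0.098]
eef_rot: [-179.9, 0.0, 100.3]
force: [0.4, 0.1, -0.0]
gripper_width: 0.044
clock: 17.15
eef_pos: [0.5677, 0.2074, 0.0599]
eef_rot: [-180.0, -0.0, 100.3]
force: [-0.1, 0.1, -0.7]
gripper_width: 0.0441
[0.56801134 0.20756596 0.06065101] [-1.79992906e+02 -1.28129034e-03  1.00269573e+02] [ 0.61091859 -0.08659596 -0.16681128] [-0.04286767 -0.13149101  0.00619721]
```

View pics/w10.png

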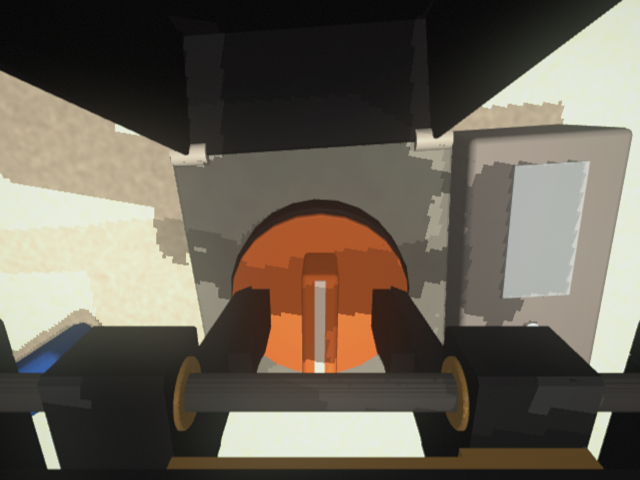

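```bash
python3 -m inch '[{"hand":44,"dx":0,"dy":0,"dz":-0.08,"ax":0,"ay":0,"az":0},{"hand":30,"dx":0,"dy":0,"dz":-0.15,"ax":0,"ay":0,"az":0},{"hand":16,"dx":0,"dy":0,"dz":-0.15,"ax":0,"ay":0,"az":0},{"hand":8,"dx":0,"dy":0,"dz":-0.15,"ax":0,"ay":0,"az":0},{"hand":8,"dx":0,"dy":0,"dz":-0.15,"ax":0,"ay":0,"az":0}]' 35
python3 -m inch '[{"hand":8,"dx":0,"dy":0,"dz":0,"ax":0,"ay":0,"az":0},{"hand":8,"dx":0,"dy":0,"dz":0,"ax":0,"ay":0,"az":0},{"hand":8,"dx":0,"dy":0,"dz":0,"ax":0,"ay":0,"az":0},{"hand":8,"dx":0,"dy":0,"dz":0,"ax":0,"ay":0,"az":0}]' 35
python3 - <<'E'
from h import *
s=arm.observe();print(s["eef_pos"],s["eef_rot"],s["force"],s["wrist_torque"],s["joint_positions"])
E
```

```text
clock: 17.8
eef_pos: [0.568, 0.2076, 0.0571]
eef_rot: [180.0, 0.0, 100.3]
force: [0.2, 0.3, -0.0]
gripper_width: 0.0144
clock: 18.2
eef_pos: [0.568, 0.2076, 0.0571]
eef_rot: [180.0, 0.0, 100.3]
force: [-0.5, -0.7, 0.6]
gripper_width: 0.0139
[0.56801684 0.20761009 0.05706383] [1.79993621e+02 1.62379004e-03 1.00275809e+02] [-0.49122468 -0.6536862   0.61192053] [-0.09003177 -0.04620192 -0.00276389] [ 8.84594237e+00  2.64575667e+01  9.43827359e+01 -1.70535560e-03
  5.91532804e+01 -1.42899205e+00]
```

```bash
python3 -m inch '[{"hand":8,"dx":0,"dy":0,"dz":0,"ax":0,"ay":0,"az":0.5},{"hand":8,"dx":0,"dy":0,"dz":0,"ax":0,"ay":0,"az":1},{"hand":8,"dx":0,"dy":0,"dz":0,"ax":0,"ay":0,"az":1.5},{"hand":8,"dx":0,"dy":0,"dz":0,"ax":0,"ay":0,"az":1.7},{"hand":8,"dx":0,"dy":0,"dz":0,"ax":0,"ay":0,"az":1.7}]' 35
python3 -c '
from h import *
s=arm.observe();print(s["eef_rot"],s["force"],s["wrist_torque"])'
python3 -m inch '[{"hand":8,"dx":0,"dy":0,"dz":0,"ax":0,"ay":0,"az":0.4},{"hand":8,"dx":0,"dy":0,"dz":0,"ax":0,"ay":0,"az":0.8},{"hand":8,"dx":0,"dy":0,"dz":0,"ax":0,"ay":0,"az":1.2},{"hand":8,"dx":0,"dy":0,"dz":0,"ax":0,"ay":0,"az":1.4},{"hand":8,"dx":0,"dy":0,"dz":0,"ax":0,"ay":0,"az":1.4}]' 35
python3 -c '
from h import *
s=arm.observe();print(s["eef_rot"],s["force"],s["wrist_torque"])
snap("wrist","w11.png")'
```

```text
clock: 18.7
eef_pos: [0.5681, 0.2076, 0.0571]
eef_rot: [180.0, 0.0, 108.8]
force: [0.1, 0.1, 0.3]
gripper_width: 0.0136
[1.79981285e+02 1.30196962e-03 1.08752814e+02] [0.06434923 0.14301829 0.27616497] [-0.00074559 -0.19546673 -0.02836097]
clock: 19.2
eef_pos: [0.5681, 0.2076, 0.057]
eef_rot: [180.0, 0.0, 115.7]
force: [-0.2, 1.0, 1.7]
gripper_width: 0.0137
[1.79989063e+02 1.58656206e-03 1.15742030e+02] [-0.19477977  0.96078104  1.6550478 ] [ 0.01914067 -0.1914271   0.04055608]
```

View pics/w11.png

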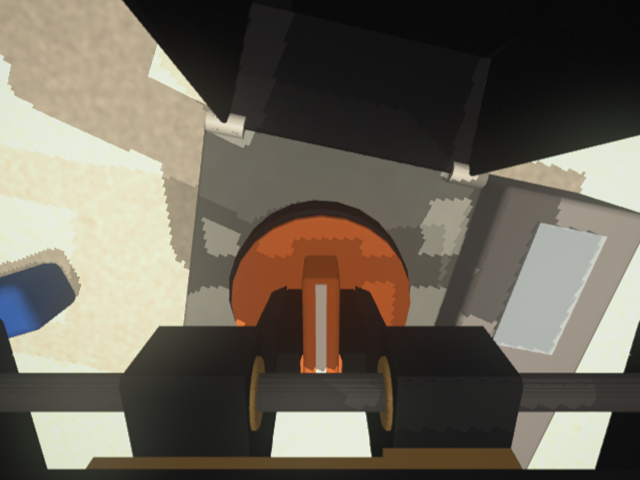

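```bash
python3 -m inch '[{"hand":8,"dx":0,"dy":0,"dz":0,"ax":0,"ay":0,"az":0.4},{"hand":8,"dx":0,"dy":0,"dz":0,"ax":0,"ay":0,"az":0.8},{"hand":8,"dx":0,"dy":0,"dz":0,"ax":0,"ay":0,"az":1.2},{"hand":8,"dx":0,"dy":0,"dz":0,"ax":0,"ay":0,"az":1.2}]' 35
python3 -c '
from h import *
s=arm.observe();print(s["eef_rot"],s["force"],s["wrist_torque"])
snap("wrist","w12.png")'
```

```text
clock: 19.65
eef_pos: [0.568, 0.2076, 0.057]
eef_rot: [180.0, 0.0, 121.7]
force: [0.9, 0.1, 0.9]
gripper_width: 0.0136
[1.79993120e+02 2.47617425e-03 1.21747873e+02] [0.89029901 0.09314216 0.85322512] [-0.01487873 -0.16517205  0.00335596]
```

View pics/w12.png

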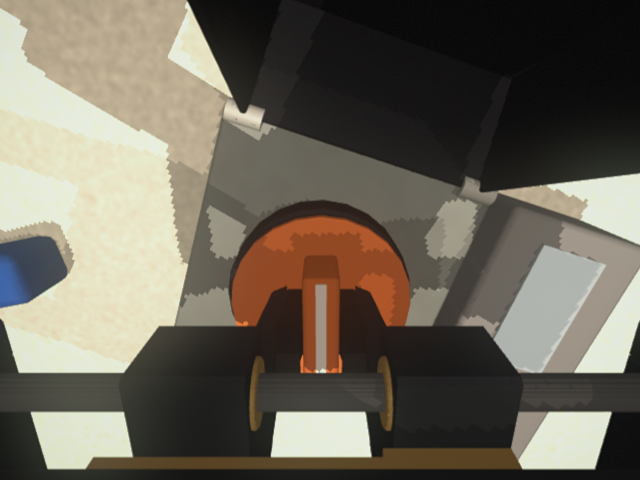

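```bash
python3 -m inch '[{"hand":8,"dx":0,"dy":0,"dz":0,"ax":0,"ay":0,"az":-1},{"hand":8,"dx":0,"dy":0,"dz":0,"ax":0,"ay":0,"az":-2.2},{"hand":8,"dx":0,"dy":0,"dz":0,"ax":0,"ay":0,"az":-3.4},{"hand":8,"dx":0,"dy":0,"dz":0,"ax":0,"ay":0,"az":-4.3},{"hand":8,"dx":0,"dy":0,"dz":0,"ax":0,"ay":0,"az":-5.2}]' 35
python3 -m inch '[{"hand":8,"dx":0,"dy":0,"dz":0,"ax":0,"ay":0,"az":-0.4},{"hand":8,"dx":0,"dy":0,"dz":0,"ax":0,"ay":0,"az":-0.8},{"hand":8,"dx":0,"dy":0,"dz":0,"ax":0,"ay":0,"az":-1.2},{"hand":8,"dx":0,"dy":0,"dz":0,"ax":0,"ay":0,"az":-1.2}]' 35
python3 -c '
from h import *
s=arm.observe();print(s["eef_rot"],s["force"],s["wrist_torque"])
snap("wrist","w13.png")'
```

```text
clock: 20.2
eef_pos: [0.5678, 0.2079, 0.057]
eef_rot: [-180.0, -0.0, 95.5]
force: [-1.1, 1.4, 3.5]
gripper_width: 0.0134
clock: 20.6
eef_pos: [0.5674, 0.2079, 0.0571]
eef_rot: [-179.9, 0.0, 89.8]
force: [-3.3, 1.5, 4.2]
gripper_width: 0.0141
[-1.79941877e+02  8.72554758e-03  8.97934871e+01] [-3.32217582  1.4897581   4.21436977] [0.20937038 0.30166745 0.81112642]
```

View pics/w13.png

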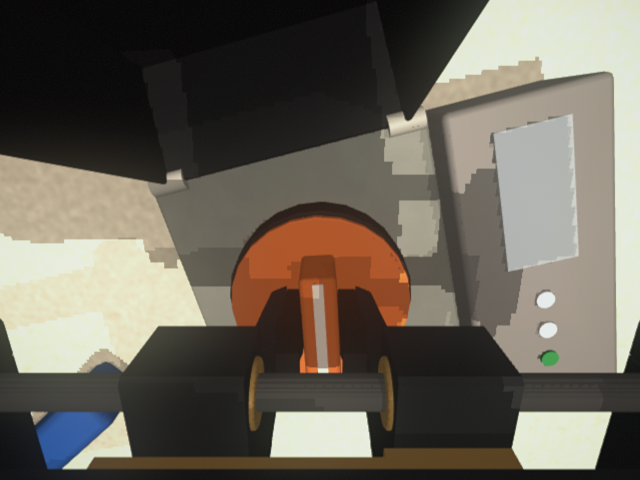

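CCW turns free: it went past +21° with about 0 torque. CW stopped dead, with 0.81 N·m and the bar slipping slightly in the jaws. Before the big turn I'll regrip about 10 mm towards the front of the bar, so the gripper body stays clear of the open cover.

```bash
python3 -m inch '[{"hand":8,"dx":0,"dy":0,"dz":0,"ax":0,"ay":0,"az":0.8},{"hand":8,"dx":0,"dy":0,"dz":0,"ax":0,"ay":0,"az":1.6},{"hand":8,"dx":0,"dy":0,"dz":0,"ax":0,"ay":0,"az":2},{"hand":24,"dx":0,"dy":0,"dz":0,"ax":0,"ay":0,"az":2},{"hand":24,"dx":0,"dy":0,"dz":0,"ax":0,"ay":0,"az":2}]' 35
python3 -m inch '[{"hand":24,"dx":0,"dy":0,"dz":0,"ax":0,"ay":0,"az":0.3},{"hand":24,"dx":0.04,"dy":-0.2,"dz":0,"ax":0,"ay":0,"az":0.3},{"hand":24,"dx":0.07,"dy":-0.39,"dz":0,"ax":0,"ay":0,"az":0.3},{"hand":24,"dx":0.07,"dy":-0.39,"dz":0,"ax":0,"ay":0,"az":0.3},{"hand":24,"dx":0.07,"dy":-0.39,"dz":0,"ax":0,"ay":0,"az":0.3}]' 35
python3 -c '
from h import *
s=arm.observe();print(s["eef_pos"],s["eef_rot"],s["force"],s["wrist_torque"])
snap("wrist","w14.png")'
```

```text
clock: 21.15
eef_pos: [0.5679, 0.2074, 0.0567]
eef_rot: [-180.0, -0.0, 99.7]
force: [-0.5, -0.4, -0.4]
gripper_width: 0.0238
clock: 21.65
eef_pos: [0.5698, 0.1976, 0.057]
eef_rot: [180.0, -0.0, 101.2]
force: [0.1, 0.3, 0.5]
gripper_width: 0.0237
[0.56981829 0.19755225 0.0569819 ] [ 1.79996884e+02 -3.29164986e-03  1.01232239e+02] [0.1251655  0.29291995 0.51662643] [-0.02057871 -0.09254953 -0.06801859]
```

View pics/w14.png

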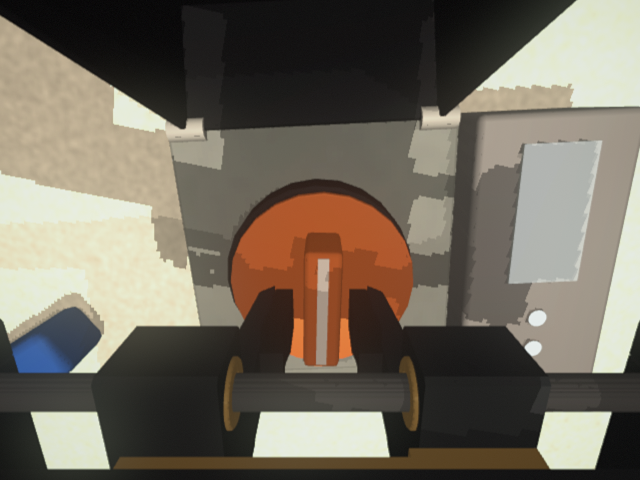

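```bash
python3 - <<'E'
from h import *
s=arm.observe();p=s["eef_pos"];R=Ro.from_euler("xyz",s["eef_rot"],degrees=True).as_matrix()
for px in((322,258),(322.5,364)):print(R.T@(onz("wrist",px,.079)-p))
C=np.array([.568,.2076]);
for y in(102,110,118,126,134,142,150,158,160): print(y,((C-.0098*np.array([np.cos(np.radians(y)),np.sin(np.radians(y))])-p[:2])/.025).round(3),(y-101.2)/5)
E
python3 -m inch '[{"hand":16,"dx":0,"dy":0,"dz":0,"ax":0,"ay":0,"az":0},{"hand":8,"dx":0,"dy":0,"dz":0,"ax":0,"ay":0,"az":0},{"hand":8,"dx":0,"dy":0,"dz":0,"ax":0,"ay":0,"az":0},{"hand":8,"dx":0,"dy":0,"dz":0,"ax":0,"ay":0,"az":0}]' 35
```

```text
[ 0.03129558  0.00150125 -0.02201929]
[-0.01256466  0.00172299 -0.02202179]
102 [0.011 0.013] 0.15999999999999942
110 [0.064 0.028] 1.7599999999999993
118 [0.114 0.05 ] 3.3599999999999994
126 [0.16  0.079] 4.959999999999999
134 [0.202 0.114] 6.56
142 [0.239 0.155] 8.16
150 [0.269 0.2  ] 9.76
158 [0.293 0.249] 11.36
160 [0.298 0.262] 11.76
clock: 22.1
eef_pos: [0.5697, 0.1979, 0.0569]
eef_rot: [-180.0, -0.0, 101.3]
force: [0.3, -0.8, 0.1]
gripper_width: 0.014
```

```bash
python3 -m inch '[{"hand":8,"dx":0.058,"dy":0.026,"dz":0,"ax":0,"ay":0,"az":1.56},{"hand":8,"dx":0.108,"dy":0.047,"dz":0,"ax":0,"ay":0,"az":3.16},{"hand":8,"dx":0.155,"dy":0.075,"dz":0,"ax":0,"ay":0,"az":4.76},{"hand":8,"dx":0.197,"dy":0.11,"dz":0,"ax":0,"ay":0,"az":6.36},{"hand":8,"dx":0.22,"dy":0.134,"dz":0,"ax":0,"ay":0,"az":7.36}]' 35
python3 - <<'E'
from h import *
a=snap("side","side15.png")
s=arm.observe();p=s["eef_pos"];print(p,s["eef_rot"],s["force"],s["wrist_torque"])
cv2.imwrite("pics/s15.png",cv2.resize(a[150:370,170:430],None,fx=3,fy=2.7,interpolation=2))
E
```

```text
clock: 22.6
eef_pos: [0.5751, 0.2013, 0.0569]
eef_rot: [-180.0, -0.0, 138.4]
force: [0.1, 0.2, 0.4]
gripper_width: 0.0136
[0.5751813  0.20138351 0.05692953] [-1.79994076e+02 -9.50705948e-03  1.38546021e+02] [ 0.1773322  -0.25259899  0.00978429] [-0.01223663 -0.15437767  0.02412763]
```

View pics/s15.png

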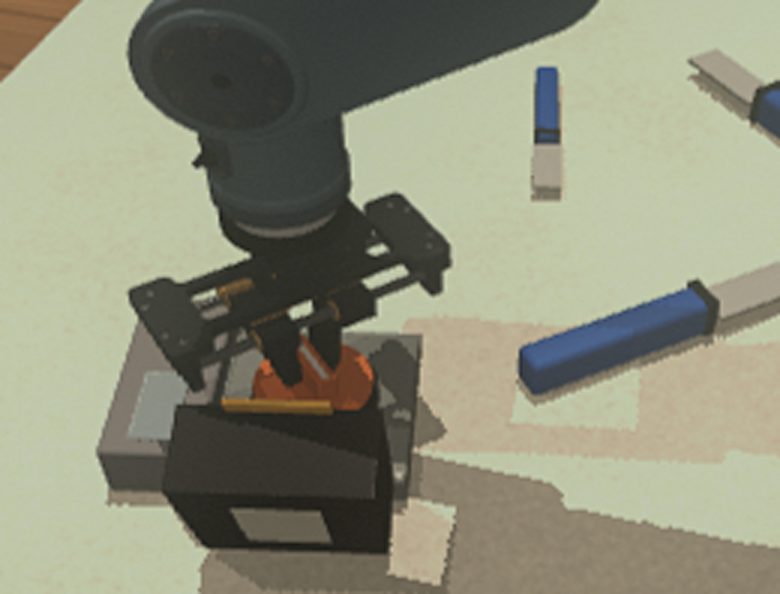

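```bash
python3 -m inch '[{"hand":8,"dx":0.026,"dy":0.032,"dz":0,"ax":0,"ay":0,"az":1.2},{"hand":8,"dx":0.049,"dy":0.066,"dz":0,"ax":0,"ay":0,"az":2.4},{"hand":8,"dx":0.064,"dy":0.096,"dz":0,"ax":0,"ay":0,"az":3.4},{"hand":8,"dx":0.073,"dy":0.115,"dz":0,"ax":0,"ay":0,"az":4.1},{"hand":8,"dx":0.073,"dy":0.115,"dz":0,"ax":0,"ay":0,"az":4.1}]' 35
python3 - <<'E'
from h import *
a=snap("side","side16.png")
s=arm.observe();p=s["eef_pos"];print(p,s["eef_rot"],s["force"],s["wrist_torque"])
b=snap("wrist","w16.png")
cv2.imwrite("pics/s16.png",np.hstack([cv2.resize(a[190:340,200:350],(400,400),interpolation=2),cv2.resize(b,(400,400))]))
E
```

```text
clock: 23.15
eef_pos: [0.577, 0.2041, 0.0569]
eef_rot: [-180.0, -0.0, 158.5]
force: [0.3, 0.1, -0.3]
gripper_width: 0.0142
[0.57703518 0.20408092 0.05694094] [-1.79997891e+02  2.44509831e-03  1.58428340e+02] [-0.17291711  0.45406159  0.01736271] [ 0.05738636 -0.10259961  0.03652738]
```

View pics/s16.png

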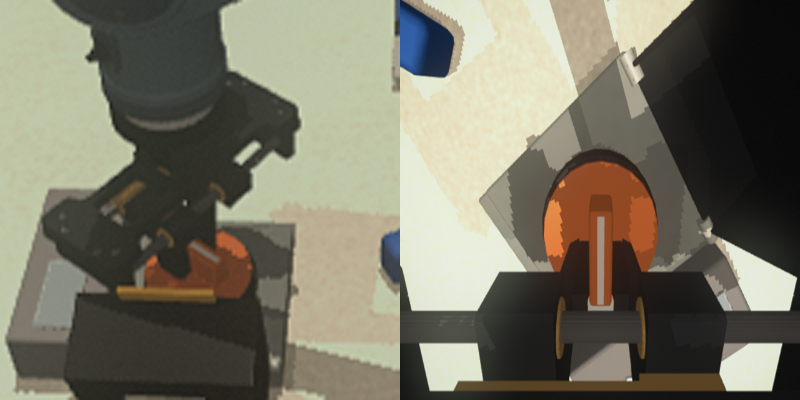

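```bash
python3 -m inch '[{"hand":8,"dx":0,"dy":0,"dz":0.15,"ax":0,"ay":0,"az":0},{"hand":8,"dx":0,"dy":0,"dz":0.3,"ax":0,"ay":0,"az":0},{"hand":8,"dx":0,"dy":0,"dz":0.45,"ax":0,"ay":0,"az":0}]' 40
python3 - <<'E'
from h import *
a=snap("side","side17.png")
s=arm.observe();p=s["eef_pos"];print(p,s["eef_rot"],s["force"],s["wrist_torque"])
b=snap("wrist","w17.png")
cv2.imwrite("pics/s17.png",np.hstack([cv2.resize(a[190:340,200:350],(400,400),interpolation=2),cv2.resize(b,(400,400))]))
E
```

```text
clock: 23.55
eef_pos: [0.5771, 0.2041, 0.0686]
eef_rot: [180.0, 0.0, 158.5]
force: [0.0, -0.9, -0.4]
gripper_width: 0.0135
[0.57762318 0.20418276 0.06941843] [1.79961084e+02 6.82713368e-02 1.58547537e+02] [-0.00657513 -1.04569793  0.18242585] [ 0.00194275 -0.1537338   0.00764336]
```

View pics/s17.png

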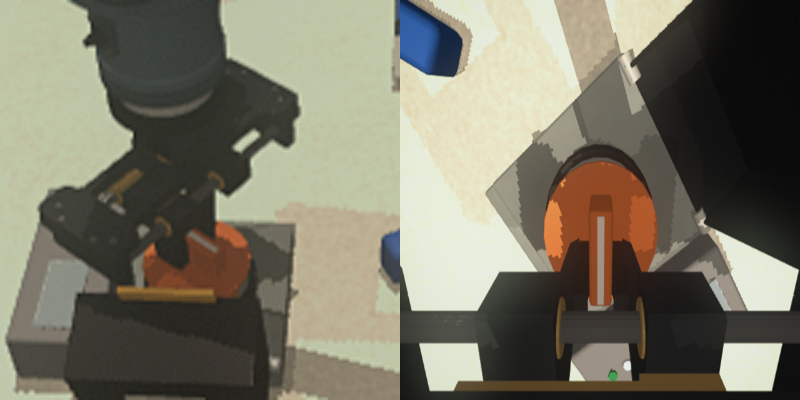

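```bash
python3 -m inch '[{"hand":8,"dx":0,"dy":0,"dz":0.6,"ax":0,"ay":0,"az":0},{"hand":8,"dx":0,"dy":0,"dz":1.4,"ax":0,"ay":0,"az":0},{"hand":8,"dx":0,"dy":0,"dz":2.2,"ax":0,"ay":0,"az":0},{"hand":8,"dx":0,"dy":0,"dz":2.9,"ax":0,"ay":0,"az":0},{"hand":8,"dx":0,"dy":0,"dz":3.3,"ax":0,"ay":0,"az":0}]' 40
python3 -m inch '[{"hand":8,"dx":0,"dy":0,"dz":0.2,"ax":0,"ay":0,"az":0},{"hand":8,"dx":0,"dy":0,"dz":0.3,"ax":0,"ay":0,"az":0},{"hand":8,"dx":0,"dy":0,"dz":0.3,"ax":0,"ay":0,"az":0},{"hand":8,"dx":0,"dy":0,"dz":0.3,"ax":0,"ay":0,"az":0},{"hand":8,"dx":0,"dy":0,"dz":0.3,"ax":0,"ay":0,"az":0}]' 40
python3 - <<'E'
from h import *
a=snap("side","side18.png")
t=snap("top","top18.png")
s=arm.observe();p=s["eef_pos"];print(p,s["eef_rot"],s["force"],s["joint_velocities"])
b=snap("wrist","w18.png")
cv2.imwrite("pics/s18.png",np.hstack([cv2.resize(a,(640,480))[:,100:500],cv2.resize(b,(400,480))]))
E
```

```text
clock: 24.15
eef_pos: [0.578, 0.2043, 0.1535]
eef_rot: [179.9, 0.2, 158.6]
force: [0.6, -0.9, -0.8]
gripper_width: 0.0137
clock: 24.65
eef_pos: [0.5765, 0.204, 0.1573]
eef_rot: [-180.0, -0.1, 158.6]
force: [-0.2, 0.1, -0.8]
gripper_width: 0.0135
[0.57673674 0.20399307 0.15758602] [-1.79969136e+02 -5.31005693e-02  1.58570241e+02] [ 0.18791035 -0.29056278 -1.13451001] [ 0.04357343 -0.19371648 -0.17191278  0.11298903  0.06370536 -0.00244814]
```

View pics/s18.png

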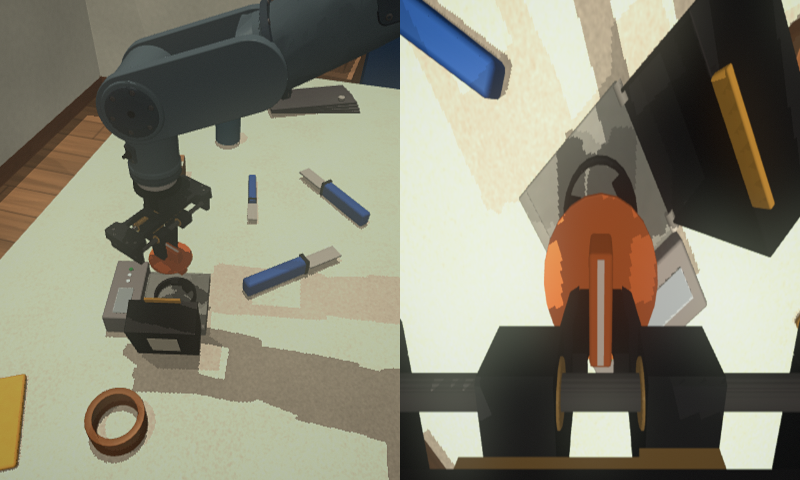

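View pics/top18.png

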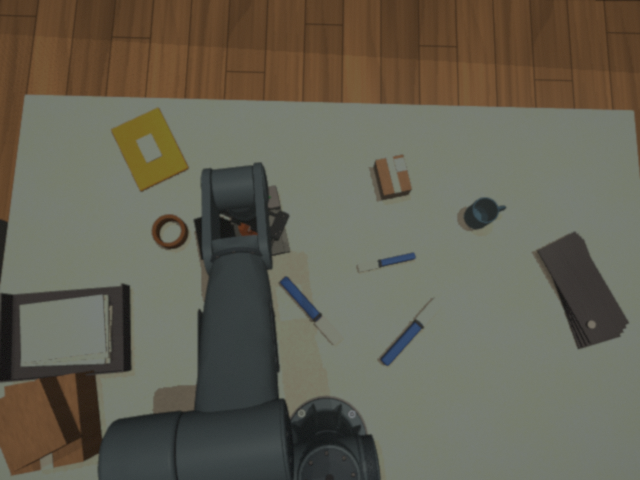

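```bash
python3 -m inch '[{"hand":8,"dx":0,"dy":0,"dz":0,"ax":0,"ay":0,"az":0},{"hand":8,"dx":0,"dy":0,"dz":0,"ax":0,"ay":0,"az":0},{"hand":8,"dx":0,"dy":0,"dz":0,"ax":0,"ay":0,"az":0},{"hand":8,"dx":0,"dy":0,"dz":0,"ax":0,"ay":0,"az":0}]' 40
python3 -c '
from h import *
print(order.hand_in())'
```

```text
clock: 25.2
eef_pos: [0.5771, 0.2041, 0.1583]
eef_rot: [180.0, 0.0, 158.6]
force: [-0.0, -0.2, -1.2]
gripper_width: 0.0137
the job is handed in; nothing more can be done
None
```

The job is done and was handed in at about 25 s of the 61 s allowed; the hand-in gave no verdict.

- **Tool and cover:** I picked up the short pry tool; its size matched your figures to within a few mm, and the other two tools are larger. With its blade under the yellow lip I swung the cover right back. The cover stayed open, and the tool lies flat on the counter where it first lay.
- **Finding the free direction:** Anticlockwise the cap turned 21° with almost no torque. Clockwise it stopped dead, with 0.8 N·m and a slight slip of the bar in the jaws. I then gripped the bar about 10 mm off its centre, so the gripper would clear the open cover. I turned the cap about 54° anticlockwise and lifted it off.
- **Last checks:** The gripper is level and still, with the jaws closed at 13.7 mm on the cap's bar. The cap is about 101 mm above its seated height. The cover is open, and the parcel, mug and tape roll look unmoved. The forces I read after each move stayed below about 5 N.

The camera fits of the controller's position differed by about 3 mm between views, which caused no trouble. No check failed.

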